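# Unload the anoxia treatment case

## Task

The treatment of the wooden-handled seal stamps is finished. Vent the case by pushing its black vent slide all the way and letting it spring back home, then loosen the wing nut, swing the hinged eyebolt forward out of the slotted lug, open the lid wide, and stand every seal stamp upright in the red tray. Finally shut the lid fully, leaving the bolt hanging out, the weight standing in the tray and the brush, spatula and loupe undisturbed.

Things in the scene. Friction and masses are not known exactly. Their poses are not given: they have to be found in the camera images.
- case: Open-topped aluminium box fixed to the table, 190 mm deep (its x) by 300 mm wide (its y) by 90 mm high, walls and floor 6 mm. Origin: centre of its underside; -x is its front (towards the robot), z up. The lid is hinged along the top of the back wall (x = +95 mm, z = 90 mm). On the front, centred (y = 0), stands the eyebolt. On the -y side a grey vent valve housing, 55 mm high, is attached (x -78 to +48 mm, y -150 to -195 mm).
- vent_slide (a joint): Spring-return slide of the vent valve, m: 0 home, 0.060 fully pushed, moving along the case's +x (away from the front). The spring pushes back with 1.5 N at home to 6 N at the end; when let go it returns home by itself.
- vent_knob (a point): Centre of the top of the black vent slide's grip, a block 24 mm (x) by 30 mm (y) by 37 mm high standing on the housing; its top is 93 mm above the table.
- wing_nut (a joint): Turn of the wing nut, rad: 0 tight, grows as it is loosened (anticlockwise seen from above), end stop at 4.0. It rises 2 mm per rad along the bolt; its 28 mm washer must rise over the 2 mm lip at the mouth of the slotted lug before the bolt can swing (free from about 1.7 rad on, easily from 2.5 rad; turning to the stop is not needed). Friction 0.05 N m.
- nut_grip (a point): Middle of the wings of the brass wing nut: wings are a flat plate 56 mm long (point x) by 10 mm thick (point y) by 24 mm high (point z, along the bolt; the point is at half height), to be pinched across their thickness. About 127 mm above the table when tight; the washer's underside is 27 mm below the point, the lug's top at 100 mm above the table. When tight the wings lie along the case's y. The point turns with the nut.
- swing_bolt (a joint): Swing of the hinged eyebolt, rad: 0 upright in the lug's slot, grows as it tips forward (the case's -x), stop at 1.25. Once past about 0.3 rad it falls to the stop by itself and stays there. With the nut tight it is held by the lug.
- bolt_pivot (a point): Pivot of the eyebolt, 120 mm in front of the case's origin (case x = -120 mm), 30 mm above the table; its axis is the case's y. Bolt 10 mm thick, its tip 106 mm from the pivot.
- lid (a joint): Opening of the lid, rad: 0 shut, 1.75 fully open (stop, just past upright); wide open from 1.2 on. A stiff hinge: it stays where it is left and takes about 1 to 6 N at the handle. It cannot open while the bolt is in the lug. The lid is a plate 10 mm thick reaching 190 mm forward of its hinge; its slotted lug (44 mm wide, 16 mm slot) sticks out 46 mm further in front, centred.
- lid_hinge (a point): On the lid's hinge line (case's y direction), 95 mm behind the case's origin, 90 mm above the table.
- lid_handle (a point): Middle of the lid's lifting handle: a round bar 12 mm thick and 90 mm long (along the case's y), held by two arms at its ends 38 mm in front of the lid's front edge, free above and below. When shut it is 95 mm above the table, 228 mm in front of the hinge line, and 85 mm to the +y side of the bolt; it lies in the plane of the lid and swings with it (318 mm above the table when the lid is upright).
- seal0: Seal stamp standing in the case: round brass base 50 to 54 mm across and 20 mm high, turned wooden handle 25 mm thick on it, 75 mm tall in all, 0.2 to 0.4 kg. Origin: centre of its underside, z up along the handle. May be absent.
- seal1: Seal stamp, like seal0. May be absent.
- seal2: Seal stamp, like seal0. May be absent.
- seal3: Seal stamp, like seal0. May be absent.
- tray: Red open tray fixed to the table, 200 mm (x) by 280 mm (y), walls 35 mm high, walls and floor 4 mm. Origin: centre of its underside, z up.
- weight: Dark steel weight standing in the tray, 44 mm across, 42 mm high. Origin: centre of its underside. Leave it standing in the tray.
- brush: Dusting brush with a wooden handle, 180 mm long, lying on the table before the robot. Not to be disturbed. Origin: centre of its underside.
- spatula: Spatula, 170 mm long, lying in front of the tray. Not to be disturbed. Origin: centre of its underside.
- loupe: Black stand loupe, 44 mm across and 50 mm high, at the back. Not to be disturbed. Origin: centre of its underside.
Things that resemble listed ones, but are neither listed nor needed, are in the scene too. What is shaped like the weight but green or orange is not meant.

How it is judged:
By the outcome, as a careful person would: the job done as asked, in the order asked, and still so for the second after the job is handed in, with the robot touching nothing.
Of seal0, seal1, seal2, seal3 only 2 to 4 are there at a start; the rules pass over those that are not, and their reading is None.
At some moment in a run one of seal0, seal1, seal2, seal3 may be knocked a few centimetres aside while the robot is not near it.
It also fails if it takes over 210 s, if anything falls off the work surface, if the arm or the gripper's body presses on something with over 40 N, if the wrist force passes 120 N, or if a joint passes its speed limit or range.

## Robot

A 6-joint arm with a two-finger parallel gripper is mounted at the origin on the work surface. World frame = base frame: x ahead of the robot, y to its left, z up, the work surface at z = 0. Lengths are in m, angles in rad, forces in N, time in s.
With the tool pointing down it reaches from about 0.2 to 0.875 m from the base axis. Payload 3.4 kg.
Tool frame: the origin (TCP) lies at the very end of the fingers, on their centre line; the grasp point (between the pads) lies 19 mm behind it; z points along the fingers, y is the line along which they close (so a half turn about z gives the same grasp; the last joint's range is limited). The gripper opens to 94 mm and grips with 3 to 60 N. Pads are 16 mm wide; open, the fingers measure 119 mm over their backs; the gripper's body (75 mm by 177 mm) begins 78 mm behind the grasp point.
Start: joints at [-1.453, 0.276, 1.505, -0, 1.361, -0.121], TCP at [0.136, -0.559, 0.205] pointing down, gripper open.
Joint ranges: [-2.89, 2.89], [-0.75, 2.08], [0.22, 2.7], [-1.18, 4.32], [0.11, 2.71], [-2.7, 2.7]. Speed limits (rad/s): [2.57, 2.57, 3.14, 3.14, 3.14, 3.14].

## Interface

Orientations are given as a rotation vector (axis times angle).
In Python, from workcell import arm gives the robot as it stands. The module is installed in compiled form; this text tells all that it offers.
- The arm moves only by the tool play_rows, never from a script. Its argument "targets" is a list of rows, each an object with "claw": the opening, from 0 (shut) to 1 (fully open); "dp": the shift along the tool's x, y, z in cm, a list of three; "spin": the turn about the tool's z in degrees. In form: [{"claw": claw, "dp": [x, y, z], "spin": spin}, ...]. A call has exactly 10 rows; each row is the pose to reach, as a shift and turn from the pose commanded when the call began, along the tool's axes at that moment; what a row does not reach only later rows make up. A row lasts 1/12 s, in which the tool goes at most 41.7 mm and 7.16 degrees, less where a joint would pass 70% of its speed; a pose out of reach is approached as far as the arm can. A call with a gripper value outside its range is refused whole. The fingers move at their own pace and stop on an object; "force" is the grip in N (left out, the last holds). Time passes only in rows, so rows that repeat a pose let the fingers close, or fill a call up. It gives the time, the measured TCP pose, the force, the opening and the grip force at its end, in the units of the state.
- arm.get_obs(): the state, without advancing time (a new reading comes with each control period).
- arm.snapshot(name): name is "scene" or "top"; returns the picture (480x640x3 uint8, red, green, blue); there is no depth.
- arm.camera_model(name): a dict with "fx", "fy", "cx", "cy" (pixels), "eye" and "attitude" of the camera in the world. Camera axes: x right, y up, looking along -z (the intrinsics and any distortion apply to the point x, -y, -z); pixel columns grow to the right and rows downward; lengths in m; the calibration is good to about 2 mm. A picture is of the moment at which its call begins. camera_model takes no time and is no camera call.
- arm.close_job(): hands the job in; it is judged then, once.
Trained networks look in the newest picture that a camera, given by its name, has taken for a name from the list of things; names that differ only in an ending like _2 or _b are one class to them, and where a whole thing is asked for, a point or a joint stands for the part that bears it (a point fixed in the world has none). Each returns a list of dicts, best first, with "p" (0 to 1); they miss things now and then, are a little off and sometimes report something else, mostly with a low value. They report only what shows in the picture. A call takes as long as a camera call. They do not tell look-alikes from the thing itself.
- arm.masks_of(thing, camera): "pixels" (480x640 bool, what is visible of it) and "extent" ([left, top, width, height] in pixels, round what is visible of it).
The state is a dict: "t": time; "joints": joint angles; "qvel": joint speeds; "effort": joint torques, N m; "tool_pos": TCP position; "tcp_rot": TCP orientation; "wrist_force": force on the tool from outside, world axes, zero at the start; "ft_torque": the same for the moment, N m; "width": finger opening in m; "grasp_force": force on a finger pad.
Only numpy, scipy, OpenCV 4.12 (cv2) and the standard library are available. Lean on these libraries where they do the work, as an engineer would, in place of code of your own. Each camera call takes 0.05 s, during which the arm holds its last target. There are 200 camera calls.

## Working session

There is one attempt and no reset: what is moved stays moved. The work goes in short steps, Python scripts to look and compute and a tool call to move; the robot and the scene stay as the last step left them, time stands still between calls to the robot, and variables do not carry over. Pictures are saved under pics/ and viewed, at most 14 in all, crops included, and the job is handed in when it is done.

Besides the shell and the picture viewer there is one more tool, called after "Call:" as a command line: name --argument value ..., lists and objects as JSON in quotes. play_rows: Moves the arm, as the interface text tells. Its arguments: {"type":"object","properties":{"targets":{"type":"array"},"force":{"type":"number"}},"required":["targets"]}

```bash
mkdir -p pics
python3 - <<'E'
from workcell import arm
import cv2,numpy as np
o=arm.get_obs(); print({k:np.round(v,3) for k,v in o.items()})
for n in("scene","top"):
    im=arm.snapshot(n); cv2.imwrite(f"pics/{n}0.png",im[:,:,::-1]); print(n,arm.camera_model(n))
E
```

```text
{'t': np.float64(0.0), 'joints': array([-1.453,  0.277,  1.506, -0.   ,  1.361, -0.121]), 'qvel': array([-0.001,  0.002, -0.001,  0.   ,  0.   ,  0.   ]), 'effort': array([ 0.0000e+00, -4.0458e+01, -2.3723e+01,  7.0000e-02,  3.4000e-02,
       -0.0000e+00]), 'tool_pos': array([ 0.136, -0.558,  0.205]), 'tcp_rot': array([-3.117, -0.374,  0.   ]), 'wrist_force': array([ 0.707,  0.34 , -0.166]), 'ft_torque': array([ 0.052,  0.033, -0.049]), 'grasp_force': np.float64(0.0), 'width': np.float64(0.094)}
scene {'fx': 558.013155100162, 'fy': 558.013155100162, 'cx': 307.55085047129626, 'cy': 241.43420393418378, 'eye': array([0.91581272, 0.64044126, 1.0542427 ]), 'attitude': array([0.22336116, 0.8378075 , 2.45346649])}
top {'fx': 470.9819327284381, 'fy': 470.9819327284381, 'cx': 315.599641779633, 'cy': 246.27467354727324, 'eye': array([0.49797246, 0.03850564, 1.06609491]), 'attitude': array([ 0.03760001, -0.06721925, -1.5792467 ])}
```

View pics/scene0.png

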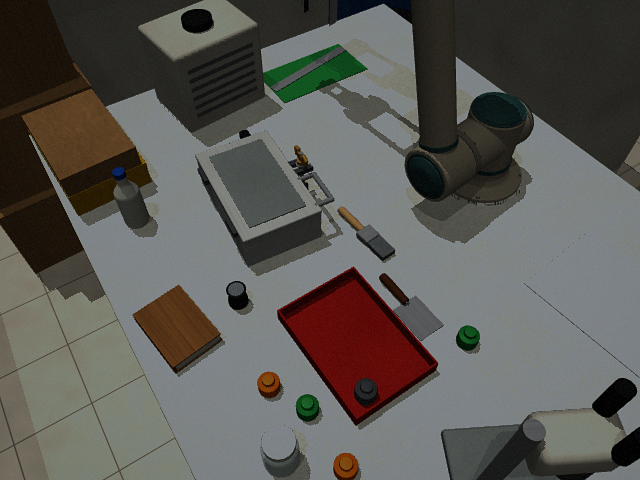

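View pics/top0.png

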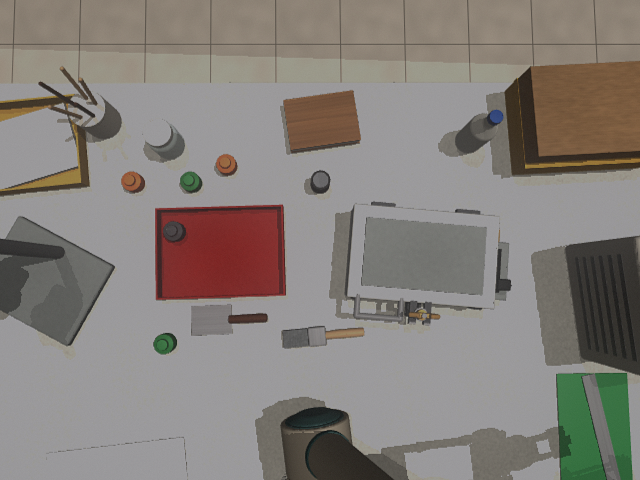

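The scene shows the case with the bolt at about (300,160), the red tray at about (357,345) and the weight at (366,390). In the top view the lid spans cols 350-498, the nut is at (420,314), the black vent knob at (503,285), the tray at (220,252) and the weight at (174,231).

```bash
cat > h.py <<'E'
from workcell import arm
import numpy as np,cv2
from scipy.spatial.transform import Rotation as R
from scipy.optimize import least_squares
CM={n:arm.camera_model(n) for n in("scene","top")}
def proj(n,P):
    c=CM[n]; q=(np.atleast_2d(P)-c["eye"])@R.from_rotvec(c["attitude"]).as_matrix()
    return np.c_[c["cx"]+c["fx"]*q[:,0]/-q[:,2], c["cy"]+c["fy"]*q[:,1]/q[:,2]]
def ray(n,uv):
    c=CM[n]; d=np.array([(uv[0]-c["cx"])/c["fx"],-(uv[1]-c["cy"])/c["fy"],-1.])
    return c["eye"],R.from_rotvec(c["attitude"]).as_matrix()@d
def atz(n,uv,z):
    e,d=ray(n,uv); return e+d*(z-e[2])/d[2]
def tri(uv):  # dict cam->uv ; returns point, residual px
    s=least_squares(lambda p:np.concatenate([proj(n,p)[0]-u for n,u in uv.items()]),[.5,0,.1]); return s.x,np.abs(s.fun).max()
def see(thing,cam,snap=False):
    if snap: arm.snapshot(cam)
    return arm.masks_of(thing,cam)
def cen(m): return np.argwhere(m["pixels"]).mean(0)[::-1]
E
python3 - <<'E'
from h import *
for n in CM: arm.snapshot(n)
for t in["case","lid","lid_handle","vent_slide","wing_nut","swing_bolt","tray","weight","loupe","brush","spatula","seal0"]:
    for n in CM:
        for m in see(t,n)[:3]:
            print(t,n,round(m["p"],2),m["extent"],cen(m).round(1),m["pixels"].sum())
            np.save(f"m_{t}_{n}_{m['extent'][0]}.npy",m["pixels"])
i=cv2.imread("pics/top0.png")[190:340,330:530]
cv2.imwrite("pics/c1.png",cv2.resize(i,None,fx=4,fy=4,interpolation=cv2.INTER_CUBIC))
i=cv2.imread("pics/scene0.png")[120:270,185:345]
cv2.imwrite("pics/c2.png",cv2.resize(i,None,fx=4,fy=4,interpolation=cv2.INTER_CUBIC))
E
```

```text
case scene 0.57 [196.6, 129.4, 137.1, 137.9] [262.2 195. ] 11373
case top 0.78 [345.2, 201.6, 165.4, 125.2] [424.1 260.1] 15989
case top 0.72 [347.7, 205.5, 150.6, 119.8] [421.4 259.1] 14421
case top 0.51 [409.0, 310.4, 28.5, 12.4] [422.3 314.8] 269
lid scene 0.81 [197.1, 128.1, 137.1, 116.5] [260.2 185.7] 8583
lid top 0.8 [344.6, 202.8, 157.7, 121.0] [421.3 258.7] 14320
lid top 0.35 [344.2, 201.4, 168.5, 124.8] [424.1 260.3] 16142
lid_handle scene 0.56 [197.1, 130.6, 136.1, 110.0] [260.  185.7] 8625
lid_handle top 0.6 [344.6, 202.9, 153.5, 122.2] [421.4 258.7] 14429
vent_slide scene 0.66 [199.0, 128.8, 133.9, 140.0] [262.3 195.2] 11311
vent_slide scene 0.56 [240.6, 127.9, 9.0, 11.7] [243.8 133.7] 77
vent_slide scene 0.25 [353.8, 376.1, 20.7, 27.5] [365.  390.8] 492
vent_slide top 0.67 [494.1, 279.6, 17.8, 13.8] [503.  284.7] 179
wing_nut scene 0.56 [290.2, 146.9, 19.6, 19.1] [300.  156.4] 171
wing_nut top 0.7 [408.8, 310.1, 30.6, 7.4] [422.8 314.7] 185
wing_nut top 0.4 [189.0, 304.9, 79.6, 32.6] [219.3 319.1] 1552
swing_bolt scene 0.45 [295.2, 146.2, 12.3, 35.8] [300.2 158.2] 179
sw
[... 490 characters left out ...]
 [165.  343.3] 366
weight top 0.75 [126.2, 175.0, 21.2, 17.4] [132.6 181.9] 385
weight top 0.71 [162.4, 221.1, 25.4, 21.3] [174.  231.2] 364
loupe scene 0.77 [226.0, 279.1, 19.0, 33.0] [237.  294.3] 464
loupe scene 0.57 [196.2, 130.8, 138.6, 110.9] [259.9 185.5] 8373
loupe scene 0.24 [334.7, 208.2, 58.0, 52.1] [368.2 236.1] 881
loupe top 0.72 [310.2, 171.3, 22.1, 22.9] [320.  181.9] 381
brush scene 0.56 [334.2, 207.4, 61.8, 50.6] [368.3 236. ] 962
brush top 0.94 [282.1, 325.6, 82.8, 22.9] [316.8 335.9] 1096
spatula scene 0.97 [377.8, 274.9, 63.6, 60.3] [412.4 310.4] 1498
spatula top 0.57 [190.1, 306.1, 76.6, 31.3] [218.8 319.4] 1489
seal0 top 0.6 [191.0, 307.7, 75.9, 26.4] [219.5 319.3] 1543
```

View pics/c1.png

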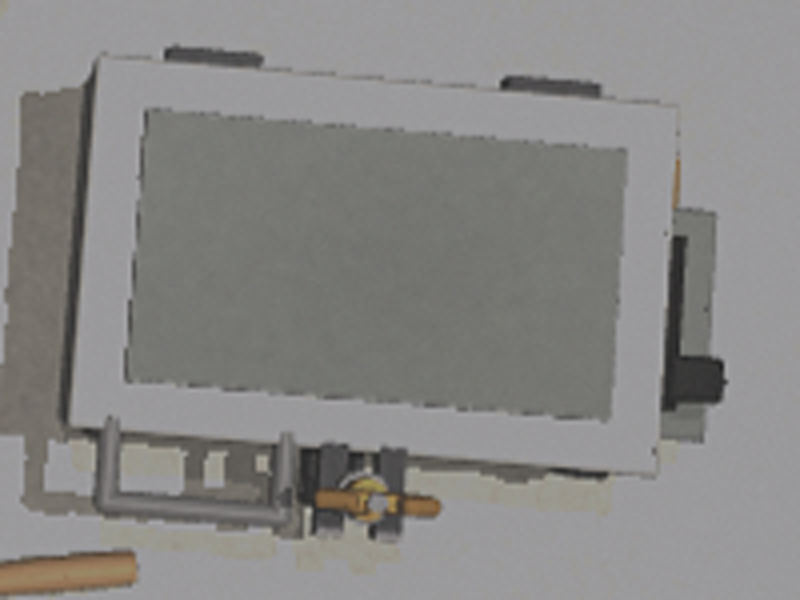

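View pics/c2.png

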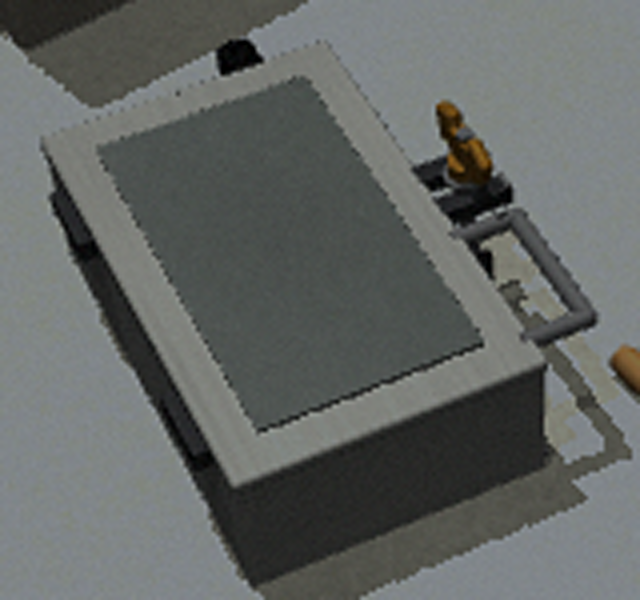

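The crops show the lid corners, handle bar (left of the bolt), nut with its wings along y and the knob at the lower right. Fit the case pose from the lid corners in both views.

```bash
cat > fit.py <<'E'
from h import *
L=np.array([[.095,.15,0],[.095,-.15,0],[-.095,-.15,0],[-.095,.15,0]])
T=np.array([[355,204.3],[499.5,216],[494.3,308.5],[347,297]])
S=np.array([[244.5,241.8],[195.5,155.5],[266.8,130.3],[321.3,211.8]])
def w(p): return L@R.from_euler('z',p[3]).as_matrix().T+p[:3]
f=lambda p:np.r_[(proj("top",w(p))-T).ravel(),(proj("scene",w(p))-S).ravel()]
s=least_squares(f,[.5,-.2,.1,0]); print("case",s.x.round(4),np.degrees(s.x[3]),s.fun.round(1))
p=s.x; M=R.from_euler('z',p[3]).as_matrix()
case=lambda q:M@(np.array(q)-[0,0,0])+[p[0],p[1],0]
for nm,q,px in[("handle mid",(-.133,.085,.095),{"top":(379.1,317.1)}),("nut",(-.12,0,.127),{"top":(422.8,314.7),"scene":(300,156.4)}),("knob?",(-.05,-.172,.093),{"top":(504.5,285),"scene":(244,131)})]:
    P=case(q);print(nm,P.round(4),{n:(proj(n,P)[0].round(1),px[n]) for n in px})
    if len(px)>1:
        t,r=tri(px);print("  tri",t.round(4),round(r,2)," in case",(M.T@(t-[p[0],p[1],0])).round(4))
for n,u in[("weight",{"top":(174,231.2),"scene":(365.5,391)}),("loupe",{"top":(320,181.9),"scene":(237,294.3)}),("tray c",{"top":(220.8,252.4),"scene":(355.7,342)})]:
    t,r=tri(u);print(n,t.round(4),round(r,2))
m=np.load(__import__("glob").glob("m_tray_top_*.npy")[0]); print(cv2.minAreaRect(np.argwhere(m)[:,::-1].astype(np.float32)))
for c in[(157,208),(155,299.5),(285.5,296),(284,206)]: print("traycorner z.035",atz("top",c,.035).round(3))
for n,z in(("brush",.01),("spatula",.005)):
    m=np.load(__import__("glob").glob(f"m_{n}_top_*.npy")[0]);b=cv2.boxPoints(cv2.minAreaRect(np.argwhere(m)[:,::-1].astype(np.float32)))
    print(n,[atz("top",c,z)[:2].round(3).tolist() for c in b])
E
python3 fit.py
```

```text
case [ 0.5407 -0.204   0.0959 -0.0926] -5.304694396390707 [ 0.2  0.1 -1.3  0.6 -1.3 -0.6  1.1 -1.1 -0.3 -0.8  0.8 -0.  -0.3  0.7
  0.2 -1.9]
handle mid [ 0.4162 -0.1071  0.095 ] {'top': (array([378.2, 317. ]), (379.1, 317.1))}
nut [ 0.4213 -0.1929  0.127 ] {'top': (array([423.6, 315.3]), (422.8, 314.7)), 'scene': (array([301.3, 155.2]), (300, 156.4))}
  tri [ 0.4232 -0.1926  0.1243] 0.69  in case [-0.1181  0.0005  0.1243]
knob? [ 0.4751 -0.3707  0.093 ] {'top': (array([504.2, 286.9]), (504.5, 285)), 'scene': (array([247. , 132.4]), (244, 131))}
  tri [ 0.4806 -0.3691  0.1008] 1.04  in case [-0.0447 -0.17    0.1008]
weight [0.6048 0.332  0.0193] 0.39
loupe [0.712  0.0068 0.0272] 0.44
tray c [0.5565 0.231  0.0075] 0.04
((219.3587188720703, 251.83758544921875), (91.4125747680664, 129.6980438232422), 88.26429748535156)
traycorner z.035 [0.654 0.366 0.035]
traycorner z.035 [0.454 0.368 0.035]
traycorner z.035 [0.459 0.085 0.035]
traycorner z.035 [0.656 0.088 0.035]
brush [[0.383, 0.095], [0.401, -0.084], [0.358, -0.088], [0.341, 0.091]]
spatula [[0.438, 0.299], [0.443, 0.132], [0.378, 0.129], [0.373, 0.296]]
```

```bash
cat >> h.py <<'E'
CX,CY,CYAW=.5407,-.204,np.radians(-5.3)
def case(q): return R.from_euler('z',CYAW).as_matrix()@np.array(q,float)+[CX,CY,0]
def incase(P): return R.from_euler('z',-CYAW).as_matrix()@(np.array(P)-[CX,CY,0])
def state():
    o=arm.get_obs(); M=R.from_rotvec(o["tcp_rot"]).as_matrix()
    return o,o["tool_pos"],M,np.degrees(np.arctan2(M[1,0],M[0,0]))
def to(P,yaw=None):  # dp cm, spin deg from here; yaw = world heading of tool x (deg)
    o,p,M,y=state(); s=0 if yaw is None else -((yaw-y+180)%360-180)
    print("dp",(M.T@(np.array(P)-p)*100).round(1),"spin",round(s,1))
def st():
    o,p,M,y=state(); print("t",round(float(o["t"]),1),"tcp",p.round(4),"case",incase(p).round(4),"yaw",y.round(1),"q6",o["joints"][5].round(2),"w",o["width"].round(4),"F",o["wrist_force"].round(1),"g",o["grasp_force"].round(1))
E
python3 -c "
from h import *
to(case((-.10,-.172,.13)),-5.3); print(case((-.10,-.172,.07)))"
```

```text
dp [ 32.7 -11.9   7.5] spin 19.0
[ 0.42523979 -0.36602759  0.07      ]
```

Call:
play_rows --targets '[{"claw": 0,"dp": [32.6,-11.8,7.5],"spin": 19},{"claw": 0,"dp": [32.6,-11.8,7.5],"spin": 19},{"claw": 0,"dp": [32.6,-11.8,7.5],"spin": 19},{"claw": 0,"dp": [32.6,-11.8,7.5],"spin": 19},{"claw": 0,"dp": [32.6,-11.8,7.5],"spin": 19},{"claw": 0,"dp": [32.6,-11.8,7.5],"spin": 19},{"claw": 0,"dp": [32.6,-11.8,7.5],"spin": 19},{"claw": 0,"dp": [32.6,-11.8,7.5],"spin": 19},{"claw": 0,"dp": [32.6,-11.8,7.5],"spin": 19},{"claw": 0,"dp": [32.6,-11.8,7.5],"spin": 19}]'

```text
t: 2.23
tool_pos: [0.4281, -0.3634, 0.1292]
tcp_rot: [-3.136, 0.138, -0.001]
wrist_force: [-0.3, -0.7, -0.4]
width: 0.0307
grasp_force: 0.0
```

```bash
python3 -c "
from h import *
st();to(case((-.10,-.172,.072)),-5.3)"
```

```text
Traceback (most recent call last):
  File "h.py", line 30, in st
    o,p,M,y=state(); print("t",round(float(o["t"]),1),"tcp",p.round(4),"case",incase(p).round(4),"yaw",y.round(1),"q6",o["joints"][5].round(2),"w",o["width"].round(4),"F",o["wrist_force"].round(1),"g",o["grasp_force"].round(1))
                                                                                                                                                   ^^^^^^^^^^^^^^^^
AttributeError: 'float' object has no attribute 'round'
```

Call:
play_rows --targets '[{"claw": 0,"dp": [0,0,3],"spin": 0},{"claw": 0,"dp": [0,0,5.8],"spin": 0},{"claw": 0,"dp": [0,0,5.8],"spin": 0},{"claw": 0,"dp": [1,0,5.8],"spin": 0},{"claw": 0,"dp": [2,0,5.8],"spin": 0},{"claw": 0,"dp": [3,0,5.8],"spin": 0},{"claw": 0,"dp": [4,0,5.8],"spin": 0},{"claw": 0,"dp": [5,0,5.8],"spin": 0},{"claw": 0,"dp": [6,0,5.8],"spin": 0},{"claw": 0,"dp": [6,0,5.8],"spin": 0}]'

```text
t: 3.07
tool_pos: [0.4865, -0.3732, 0.073]
tcp_rot: [3.137, -0.144, 0.001]
wrist_force: [-3.6, -0.2, 2.1]
width: 0.0001
grasp_force: 1.5
```

```bash
sed -i 's/o\["joints"\]\[5\].round(2)/np.round(o["joints"][5],2)/;s/o\["width"\].round(4)/np.round(o["width"],4)/;s/o\["grasp_force"\].round(1)/np.round(o["grasp_force"],1)/' h.py; python3 -c "
from h import *
st()
m=see('vent_slide','top',1)
for a in m[:2]: print(a['p'],a['extent'],incase(atz('top',cen(a),.093)))"
```

```text
t 3.1 tcp [ 0.4865 -0.3732  0.073 ] case [-0.0384 -0.1735  0.073 ] yaw -5.3 q6 0.9 w 0.0001 F [-3.6 -0.2  2.1] g 1.5
0.23 [405.4, 309.8, 31.5, 12.5] [-0.1211936  -0.00400012  0.093     ]
```

Call:
play_rows --targets '[{"claw": 0,"dp": [1,0,0],"spin": 0},{"claw": 0,"dp": [2,0,0],"spin": 0},{"claw": 0,"dp": [2.6,0,0],"spin": 0},{"claw": 0,"dp": [3.0,0,0],"spin": 0},{"claw": 0,"dp": [3.3,0,0],"spin": 0},{"claw": 0,"dp": [3.5,0,0],"spin": 0},{"claw": 0,"dp": [3.6,0,0],"spin": 0},{"claw": 0,"dp": [3.7,0,0],"spin": 0},{"claw": 0,"dp": [3.8,0,0],"spin": 0},{"claw": 0,"dp": [3.8,0,0],"spin": 0}]'

```text
t: 4.0
tool_pos: [0.5205, -0.3756, 0.0724]
tcp_rot: [-3.137, 0.145, 0.006]
wrist_force: [-7.5, -0.9, 4.4]
width: 0.0005
grasp_force: 3.4
```

Call:
play_rows --targets '[{"claw": 0,"dp": [0.1,0,0],"spin": 0},{"claw": 0,"dp": [0.2,0,0],"spin": 0},{"claw": 0,"dp": [0.3,0,0],"spin": 0},{"claw": 0,"dp": [0.4,0,0],"spin": 0},{"claw": 0,"dp": [0.5,0,0],"spin": 0},{"claw": 0,"dp": [0.5,0,0],"spin": 0},{"claw": 0,"dp": [0.5,0,0],"spin": 0},{"claw": 0,"dp": [0.5,0,0],"spin": 0},{"claw": 0,"dp": [0.5,0,0],"spin": 0},{"claw": 0,"dp": [0.5,0,0],"spin": 0}]'

```text
t: 4.83
tool_pos: [0.5207, -0.3756, 0.0725]
tcp_rot: [-3.136, 0.144, 0.02]
wrist_force: [-15.7, -0.6, 9.2]
width: 0.0003
grasp_force: 8.0
```

```bash
python3 -c "
from h import *
st()"
```

```text
t 4.8 tcp [ 0.5207 -0.3756  0.0725] case [-0.0041 -0.1727  0.0725] yaw -5.3 q6 0.94 w 0.0003 F [-15.7  -0.6   9.2] g 8.0
```

Call:
play_rows --targets '[{"claw": 0,"dp": [-1,0,0],"spin": 0},{"claw": 0,"dp": [-2.5,0,0],"spin": 0},{"claw": 0,"dp": [-4,0,0],"spin": 0},{"claw": 0,"dp": [-5.5,0,0],"spin": 0},{"claw": 0,"dp": [-7,0,0],"spin": 0},{"claw": 0,"dp": [-8.5,0,0],"spin": 0},{"claw": 0,"dp": [-11,0,-2],"spin": 0},{"claw": 0.5,"dp": [-11,0,-6],"spin": 0},{"claw": 0.5,"dp": [-11,0,-10],"spin": 0},{"claw": 0.5,"dp": [-11,0,-12],"spin": 0}]'

```text
t: 5.67
tool_pos: [0.4203, -0.3678, 0.1971]
tcp_rot: [3.133, -0.147, 0.012]
wrist_force: [0.6, -1.1, 0.1]
width: 0.017
grasp_force: 0.0
```

```bash
python3 -c "
from h import *
st()
n=case((-.119,0,.19));print(n);to(n,84.7)
for c in CM:
  for a in see('vent_slide',c,1)[:2]: print(c,a['p'],a['extent'],incase(atz(c,cen(a),.08)))"
```

```text
t 5.7 tcp [ 0.4203 -0.3678  0.1971] case [-0.1047 -0.1742  0.1971] yaw -5.4 q6 0.82 w 0.017 F [ 0.6 -1.1  0.1] g 0.0
[ 0.42220876 -0.1930079   0.19      ]
dp [ -1.4 -17.4   0.6] spin -90.1
scene 0.52 [239.8, 130.2, 8.8, 7.6] [-0.04471436 -0.18596109  0.08      ]
top 0.69 [496.1, 279.8, 12.9, 13.0] [-0.04504602 -0.17571851  0.08      ]
```

Call:
play_rows --targets '[{"claw": 0.55,"dp": [-1.4,-17.4,0.6],"spin": -90},{"claw": 0.55,"dp": [-1.4,-17.4,0.6],"spin": -90},{"claw": 0.55,"dp": [-1.4,-17.4,0.6],"spin": -90},{"claw": 0.55,"dp": [-1.4,-17.4,0.6],"spin": -90},{"claw": 0.55,"dp": [-1.4,-17.4,0.6],"spin": -90},{"claw": 0.55,"dp": [-1.4,-17.4,0.6],"spin": -90},{"claw": 0.55,"dp": [-1.4,-17.4,0.6],"spin": -90},{"claw": 0.55,"dp": [-1.4,-17.4,0.6],"spin": -90},{"claw": 0.55,"dp": [-1.4,-17.4,0.6],"spin": -90},{"claw": 0.55,"dp": [-1.4,-17.4,0.6],"spin": -90}]'

```text
t: 6.7
tool_pos: [0.4195, -0.1906, 0.1843]
tcp_rot: [-2.622, -1.724, 0.001]
wrist_force: [-0.1, -1.0, -0.4]
width: 0.0522
grasp_force: 0.0
```

```bash
python3 -c "
from h import *
st()
n=case((-.119,0,.114));to(n,84.7)"
```

```text
t 6.7 tcp [ 0.4195 -0.1906  0.1843] case [-0.122   0.0022  0.1843] yaw 66.7 q6 -0.17 w 0.0522 F [-0.1 -1.  -0.4] g 0.0
dp [-0.1  0.4  7. ] spin -18.0
```

Call:
play_rows --targets '[{"claw": 0.55,"dp": [-0.1,0.4,0],"spin": -18},{"claw": 0.55,"dp": [-0.1,0.4,0],"spin": -18},{"claw": 0.55,"dp": [-0.1,0.4,0],"spin": -18},{"claw": 0.55,"dp": [-0.1,0.4,2],"spin": -18},{"claw": 0.55,"dp": [-0.1,0.4,4],"spin": -18},{"claw": 0.55,"dp": [-0.1,0.4,6],"spin": -18},{"claw": 0.55,"dp": [-0.1,0.4,7],"spin": -18},{"claw": 0.55,"dp": [-0.1,0.4,7],"spin": -18},{"claw": 0.0,"dp": [-0.1,0.4,7],"spin": -18},{"claw": 0.0,"dp": [-0.1,0.4,7],"spin": -18}]' --force 15

```text
t: 7.53
tool_pos: [0.4235, -0.1941, 0.1162]
tcp_rot: [-2.329, -2.108, -0.0]
wrist_force: [0.8, 1.0, 0.9]
width: 0.0418
grasp_force: 0.0
```

Call:
play_rows --targets '[{"claw": 0,"dp": [0,0,0],"spin": 0},{"claw": 0,"dp": [0,0,0],"spin": 0},{"claw": 0,"dp": [0,0,0],"spin": 0},{"claw": 0,"dp": [0,0,0],"spin": 0},{"claw": 0,"dp": [0,0,0],"spin": 0},{"claw": 0,"dp": [0,0,0],"spin": 0},{"claw": 0,"dp": [0,0,0],"spin": -5},{"claw": 0,"dp": [0,0,0],"spin": -5},{"claw": 0,"dp": [0,0,0],"spin": -5},{"claw": 0,"dp": [0,0,0],"spin": -5}]'

```text
t: 8.37
tool_pos: [0.4236, -0.1944, 0.1169]
tcp_rot: [2.236, 2.206, 0.0]
wrist_force: [-0.3, -0.4, 4.5]
width: 0.0095
grasp_force: 15.0
```

```bash
python3 -c "
from h import *
st()"
```

```text
t 8.4 tcp [ 0.4236 -0.1944  0.1169] case [-0.1175 -0.0013  0.1169] yaw 89.2 q6 -0.57 w 0.0095 F [-0.3 -0.4  4.5] g 15.0
```

Call:
play_rows --targets '[{"claw": 0,"dp": [0,0,0],"spin": -6},{"claw": 0,"dp": [0,0,-0.05],"spin": -12},{"claw": 0,"dp": [0,0,-0.1],"spin": -18},{"claw": 0,"dp": [0,0,-0.1],"spin": -24},{"claw": 0,"dp": [0,0,-0.1],"spin": -30},{"claw": 0,"dp": [0,0,-0.15],"spin": -36},{"claw": 0,"dp": [0,0,-0.15],"spin": -42},{"claw": 0,"dp": [0,0,-0.2],"spin": -48},{"claw": 0,"dp": [0,0,-0.2],"spin": -54},{"claw": 0,"dp": [0,0,-0.2],"spin": -60}]'

```text
t: 9.2
tool_pos: [0.4248, -0.1932, 0.1189]
tcp_rot: [0.827, 3.028, 0.004]
wrist_force: [2.1, 3.6, 5.1]
width: 0.01
grasp_force: 15.0
```

Call:
play_rows --targets '[{"claw": 0,"dp": [0,0,0],"spin": -6},{"claw": 0,"dp": [0,0,-0.05],"spin": -12},{"claw": 0,"dp": [0,0,-0.1],"spin": -18},{"claw": 0,"dp": [0,0,-0.1],"spin": -24},{"claw": 0,"dp": [0,0,-0.1],"spin": -30},{"claw": 0,"dp": [0,0,-0.15],"spin": -36},{"claw": 0,"dp": [0,0,-0.15],"spin": -42},{"claw": 0,"dp": [0,0,-0.2],"spin": -48},{"claw": 0,"dp": [0,0,-0.2],"spin": -48},{"claw": 0,"dp": [0,0,-0.2],"spin": -48}]'

```text
t: 10.03
tool_pos: [0.4243, -0.1913, 0.1205]
tcp_rot: [-0.468, 3.104, 0.008]
wrist_force: [2.9, 8.0, 3.5]
width: 0.0099
grasp_force: 15.0
```

```bash
python3 -c "
from h import *
st()"
```

```text
t 10.0 tcp [ 0.4243 -0.1913  0.1205] case [-0.1171  0.0019  0.1205] yaw -162.9 q6 -2.45 w 0.0099 F [2.9 8.  3.5] g 15.0
```

Call:
play_rows --targets '[{"claw": 0.55,"dp": [0,0,0],"spin": 0},{"claw": 0.55,"dp": [0,0,0],"spin": 0},{"claw": 0.55,"dp": [0,0,0],"spin": 0},{"claw": 0.55,"dp": [0,0,-2],"spin": 0},{"claw": 0.55,"dp": [0,0,-4],"spin": 7},{"claw": 0.55,"dp": [0,0,-4],"spin": 14},{"claw": 0.55,"dp": [0,0,-4],"spin": 21},{"claw": 0.55,"dp": [0,0,-4],"spin": 28},{"claw": 0.55,"dp": [0,0,-4],"spin": 35},{"claw": 0.55,"dp": [0,0,-4],"spin": 42}]'

```text
t: 10.87
tool_pos: [0.4231, -0.1947, 0.1603]
tcp_rot: [-0.682, -3.066, 0.001]
wrist_force: [0.0, 0.5, -0.4]
width: 0.0518
grasp_force: 0.0
```

Call:
play_rows --targets '[{"claw": 0.55,"dp": [0,0,0],"spin": 7},{"claw": 0.55,"dp": [0,0,0],"spin": 14},{"claw": 0.55,"dp": [0,0,0],"spin": 21},{"claw": 0.55,"dp": [0,0,0],"spin": 28},{"claw": 0.55,"dp": [0,0,0],"spin": 35},{"claw": 0.55,"dp": [0,0,0],"spin": 42},{"claw": 0.55,"dp": [0,0,0],"spin": 49},{"claw": 0.55,"dp": [0,0,0],"spin": 56},{"claw": 0.55,"dp": [0,0,0],"spin": 63},{"claw": 0.55,"dp": [0,0,0],"spin": 70}]'

```text
t: 11.7
tool_pos: [0.4231, -0.1947, 0.1602]
tcp_rot: [2.318, 2.121, -0.001]
wrist_force: [0.6, -0.4, -0.3]
width: 0.0516
grasp_force: 0.0
```

Call:
play_rows --targets '[{"claw": 0.55,"dp": [0,0,0],"spin": 7},{"claw": 0.55,"dp": [0,0,0],"spin": 14},{"claw": 0.55,"dp": [0,0,0],"spin": 21},{"claw": 0.55,"dp": [0,0,0],"spin": 28},{"claw": 0.55,"dp": [0,0,0],"spin": 35},{"claw": 0.55,"dp": [0,0,0],"spin": 42},{"claw": 0.55,"dp": [0,0,0],"spin": 49},{"claw": 0.55,"dp": [0,0,0],"spin": 56},{"claw": 0.55,"dp": [0,0,0],"spin": 63},{"claw": 0.55,"dp": [0,0,0],"spin": 68}]'

```text
t: 12.53
tool_pos: [0.4231, -0.1947, 0.1602]
tcp_rot: [3.107, 0.463, -0.001]
wrist_force: [-0.3, -0.3, 0.1]
width: 0.0515
grasp_force: 0.0
```

```bash
python3 -c "
from h import *
st();to(case((-.119,0.0,.12)),17.1)"
```

```text
t 12.5 tcp [ 0.4231 -0.1947  0.1602] case [-0.1179 -0.0016  0.1602] yaw 16.9 q6 0.7 w 0.0515 F [-0.3 -0.3  0.1] g 0.0
dp [-0.  -0.2  4. ] spin -0.2
```

Call:
play_rows --targets '[{"claw": 0.55,"dp": [0,-0.1,2],"spin": 0},{"claw": 0.55,"dp": [0,-0.1,4],"spin": 0},{"claw": 0.55,"dp": [0,-0.1,4],"spin": 0},{"claw": 0,"dp": [0,-0.1,4],"spin": 0},{"claw": 0,"dp": [0,-0.1,4],"spin": 0},{"claw": 0,"dp": [0,-0.1,4],"spin": 0},{"claw": 0,"dp": [0,-0.1,4],"spin": 0},{"claw": 0,"dp": [0,-0.1,4],"spin": 0},{"claw": 0,"dp": [0,-0.1,4],"spin": 0},{"claw": 0,"dp": [0,-0.1,4],"spin": 0}]'

```text
t: 13.37
tool_pos: [0.4231, -0.1915, 0.1209]
tcp_rot: [-3.103, -0.47, -0.002]
wrist_force: [-0.2, 3.2, 5.4]
width: 0.0098
grasp_force: 15.0
```

Call:
play_rows --targets '[{"claw": 0,"dp": [0,0,0],"spin": -6},{"claw": 0,"dp": [0,0,-0.05],"spin": -12},{"claw": 0,"dp": [0,0,-0.1],"spin": -18},{"claw": 0,"dp": [0,0,-0.1],"spin": -24},{"claw": 0,"dp": [0,0,-0.1],"spin": -30},{"claw": 0,"dp": [0,0,-0.15],"spin": -36},{"claw": 0,"dp": [0,0,-0.15],"spin": -42},{"claw": 0,"dp": [0,0,-0.2],"spin": -48},{"claw": 0,"dp": [0,0,-0.2],"spin": -54},{"claw": 0,"dp": [0,0,-0.2],"spin": -60}]'

```text
t: 14.2
tool_pos: [0.4234, -0.1909, 0.1228]
tcp_rot: [-2.448, -1.965, -0.006]
wrist_force: [0.4, 6.3, 5.9]
width: 0.01
grasp_force: 15.0
```

Call:
play_rows --targets '[{"claw": 0,"dp": [0,0,0],"spin": 0},{"claw": 0.55,"dp": [0,0,0],"spin": 0},{"claw": 0.55,"dp": [0,0,0],"spin": 0},{"claw": 0.55,"dp": [0,0,0],"spin": 0},{"claw": 0.55,"dp": [0,0,-2],"spin": 0},{"claw": 0.3,"dp": [0,0,-4.5],"spin": 0},{"claw": 0,"dp": [0,0,-4.5],"spin": 0},{"claw": 0,"dp": [0,0,-4.5],"spin": 0},{"claw": 0,"dp": [0,0,-4.5],"spin": 0},{"claw": 0,"dp": [0,0,-4.5],"spin": 0}]'

```text
t: 15.03
tool_pos: [0.4222, -0.193, 0.1664]
tcp_rot: [-2.452, -1.961, 0.001]
wrist_force: [0.6, -0.3, 0.2]
width: 0.0068
grasp_force: 0.0
```

```bash
python3 -c "
from h import *
st();to(case((-.085,0.0,.165)),84.7)"
```

```text
t 15.0 tcp [ 0.4222 -0.193   0.1664] case [-1.190e-01  1.000e-04  1.664e-01] yaw 77.3 q6 -0.36 w 0.0068 F [ 0.6 -0.3  0.2] g 0.0
dp [0.4 3.4 0.1] spin -7.4
```

Call:
play_rows --targets '[{"claw": 0,"dp": [0.4,3.6,0],"spin": -7.4},{"claw": 0,"dp": [0.4,3.6,0],"spin": -7.4},{"claw": 0,"dp": [0.4,3.6,0],"spin": -7.4},{"claw": 0,"dp": [0.4,3.6,2],"spin": -7.4},{"claw": 0,"dp": [0.4,3.6,4],"spin": -7.4},{"claw": 0,"dp": [0.4,3.6,4.8],"spin": -7.4},{"claw": 0,"dp": [0.4,3.6,4.8],"spin": -7.4},{"claw": 0,"dp": [0.4,2.8,4.8],"spin": -7.4},{"claw": 0,"dp": [0.4,2.0,4.8],"spin": -7.4},{"claw": 0,"dp": [0.4,1.2,4.8],"spin": -7.4}]'

```text
t: 15.87
tool_pos: [0.4351, -0.1922, 0.1203]
tcp_rot: [2.321, 2.115, 0.0]
wrist_force: [-0.6, -1.4, -0.4]
width: 0.0005
grasp_force: 0.0
```

Call:
play_rows --targets '[{"claw": 0,"dp": [0,-0.8,0],"spin": 0},{"claw": 0,"dp": [0,-1.6,0],"spin": 0},{"claw": 0,"dp": [0,-2.4,0],"spin": 0},{"claw": 0,"dp": [0,-3.2,0],"spin": 0},{"claw": 0,"dp": [0,-4.0,0],"spin": 0},{"claw": 0,"dp": [0,-4.4,0],"spin": 0},{"claw": 0,"dp": [0,-4.4,0],"spin": 0},{"claw": 0,"dp": [0,-4.4,0],"spin": 0},{"claw": 0,"dp": [0,-4.4,-3],"spin": 0},{"claw": 0,"dp": [0,-4.4,-6],"spin": 0}]'

```text
t: 16.7
tool_pos: [0.391, -0.1873, 0.1788]
tcp_rot: [-2.319, -2.113, 0.001]
wrist_force: [-0.0, -0.2, -0.2]
width: 0.0006
grasp_force: 0.0
```

```bash
python3 -c "
from h import *
st();to(case((-.133,0.085,.14)),84.7)
for c in CM:
  for t in('swing_bolt','wing_nut'):
    for a in see(t,c,1)[:2]: print(c,t,a['p'],a['extent'],incase(atz(c,cen(a),.06)))
cv2.imwrite('pics/s3.png',arm.snapshot('scene')[90:260,180:400,::-1].repeat(3,0).repeat(3,1))"
```

```text
t 16.7 tcp [ 0.391  -0.1873  0.1788] case [-0.1506  0.0028  0.1788] yaw 84.7 q6 -0.52 w 0.0006 F [-0.  -0.2 -0.2] g 0.0
dp [8.2 1.8 3.9] spin -0.0
scene swing_bolt 0.53 [302.3, 153.3, 40.7, 25.5] [-0.19973896  0.00252592  0.06      ]
scene wing_nut 0.64 [326.8, 154.2, 16.6, 16.1] [-0.21350511 -0.00155872  0.06      ]
top swing_bolt 0.64 [399.6, 322.4, 25.2, 46.5] [-0.20205308  0.00177522  0.06      ]
top wing_nut 0.86 [402.3, 346.8, 24.6, 19.4] [-0.21550003  0.00060908  0.06      ]
```

View pics/s3.png

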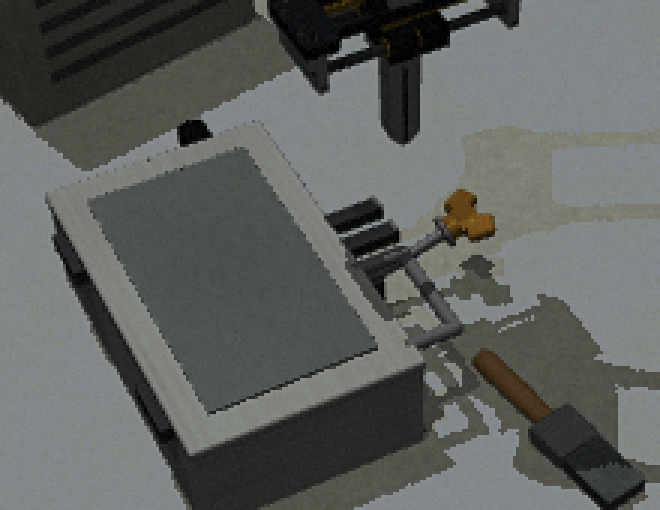

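Call:
play_rows --targets '[{"claw": 0.3,"dp": [4,1.8,0],"spin": 0},{"claw": 0.3,"dp": [8.2,1.8,0],"spin": 0},{"claw": 0.3,"dp": [8.2,1.8,2],"spin": 0},{"claw": 0.3,"dp": [8.2,1.8,4],"spin": 0},{"claw": 0.3,"dp": [8.2,1.8,4],"spin": 0},{"claw": 0.3,"dp": [8.2,1.8,4],"spin": 0},{"claw": 0.3,"dp": [8.2,1.8,4],"spin": 0},{"claw": 0.3,"dp": [8.2,1.8,4],"spin": 0},{"claw": 0.3,"dp": [8.2,1.8,4],"spin": 0},{"claw": 0.3,"dp": [8.2,1.8,4],"spin": 0}]'

```text
t: 17.98
tool_pos: [0.4178, -0.1086, 0.1402]
tcp_rot: [2.321, 2.114, 0.001]
wrist_force: [-0.4, 0.4, -1.2]
width: 0.0281
grasp_force: 0.0
```

```bash
python3 -c "
from h import *
st();to(case((-.133,0.085,.080)),84.7)"
```

```text
t 18.0 tcp [ 0.4178 -0.1086  0.1402] case [-0.1312  0.0836  0.1402] yaw 84.7 q6 -0.32 w 0.0281 F [-0.4  0.4 -1.2] g 0.0
dp [ 0.1 -0.2  6. ] spin -0.0
```

Call:
play_rows --targets '[{"claw": 0.3,"dp": [0,-0.2,2],"spin": 0},{"claw": 0.3,"dp": [0,-0.2,4],"spin": 0},{"claw": 0.3,"dp": [0,-0.2,6],"spin": 0},{"claw": 0.3,"dp": [0,-0.2,6],"spin": 0},{"claw": 0,"dp": [0,-0.2,6],"spin": 0},{"claw": 0,"dp": [0,-0.2,6],"spin": 0},{"claw": 0,"dp": [0,-0.2,6],"spin": 0},{"claw": 0,"dp": [0,-0.2,6],"spin": 0},{"claw": 0,"dp": [0,-0.2,6],"spin": 0},{"claw": 0,"dp": [0,-0.2,6],"spin": 0}]' --force 30

```text
t: 18.82
tool_pos: [0.4184, -0.1087, 0.0809]
tcp_rot: [2.318, 2.112, 0.005]
wrist_force: [5.2, -0.1, -1.0]
width: 0.0111
grasp_force: 30.0
```

Call:
play_rows --targets '[{"claw": 0,"dp": [0,0.0,-0.5],"spin": 0},{"claw": 0,"dp": [0,0.1,-1.0],"spin": 0},{"claw": 0,"dp": [0,0.2,-2.0],"spin": 0},{"claw": 0,"dp": [0,0.4,-4.0],"spin": 0},{"claw": 0,"dp": [0,0.9,-5.9],"spin": 0},{"claw": 0,"dp": [0,1.55,-7.8],"spin": 0},{"claw": 0,"dp": [0,2.4,-9.6],"spin": 0},{"claw": 0,"dp": [0,3.3,-11.3],"spin": 0},{"claw": 0,"dp": [0,3.3,-11.3],"spin": 0},{"claw": 0,"dp": [0,3.3,-11.3],"spin": 0}]'

```text
t: 19.65
tool_pos: [0.4495, -0.1117, 0.1933]
tcp_rot: [2.318, 2.114, 0.002]
wrist_force: [3.7, -2.6, -1.2]
width: 0.011
grasp_force: 30.0
```

```bash
python3 -c "
from h import *
st()"
```

```text
t 19.6 tcp [ 0.4495 -0.1117  0.1933] case [-0.0993  0.0835  0.1933] yaw 84.7 q6 -0.3 w 0.011 F [ 3.7 -2.6 -1.2] g 30.0
```

Call:
play_rows --targets '[{"claw": 0,"dp": [0,1.1,-1.7],"spin": 0},{"claw": 0,"dp": [0,2.35,-3.2],"spin": 0},{"claw": 0,"dp": [0,3.7,-4.65],"spin": 0},{"claw": 0,"dp": [0,5.2,-5.95],"spin": 0},{"claw": 0,"dp": [0,6.8,-7.1],"spin": 0},{"claw": 0,"dp": [0,8.5,-8.2],"spin": 0},{"claw": 0,"dp": [0,10.3,-9.1],"spin": 0},{"claw": 0,"dp": [0,12.2,-9.8],"spin": 0},{"claw": 0,"dp": [0,12.2,-9.8],"spin": 0},{"claw": 0,"dp": [0,12.2,-9.8],"spin": 0}]'

```text
t: 20.48
tool_pos: [0.5684, -0.1229, 0.2932]
tcp_rot: [2.321, 2.115, -0.003]
wrist_force: [-3.8, -1.2, 14.4]
width: 0.0114
grasp_force: 30.0
```

Call:
play_rows --targets '[{"claw": 0,"dp": [0,1.9,-0.5],"spin": 0},{"claw": 0,"dp": [0,3.8,-0.9],"spin": 0},{"claw": 0,"dp": [0,5.8,-1.1],"spin": 0},{"claw": 0,"dp": [0,7.8,-1.2],"spin": 0},{"claw": 0,"dp": [0,9.2,-1.1],"spin": 0},{"claw": 0,"dp": [0,10.6,-0.95],"spin": 0},{"claw": 0,"dp": [0,11.2,-0.85],"spin": 0},{"claw": 0,"dp": [0,11.2,-0.85],"spin": 0},{"claw": 0,"dp": [0,11.2,-0.85],"spin": 0},{"claw": 0,"dp": [0,11.2,-0.85],"spin": 0}]'

```text
t: 21.32
tool_pos: [0.6824, -0.1336, 0.3008]
tcp_rot: [2.318, 2.112, 0.004]
wrist_force: [4.4, -1.5, 8.2]
width: 0.0105
grasp_force: 30.0
```

```bash
python3 -c "
from h import *
st()
cv2.imwrite('pics/s4.png',arm.snapshot('scene')[:,:,::-1])"
```

```text
t 21.3 tcp [ 0.6824 -0.1336  0.3008] case [0.1346 0.0832 0.3008] yaw 84.7 q6 -0.2 w 0.0105 F [ 4.4 -1.5  8.2] g 30.0
```

View pics/s4.png

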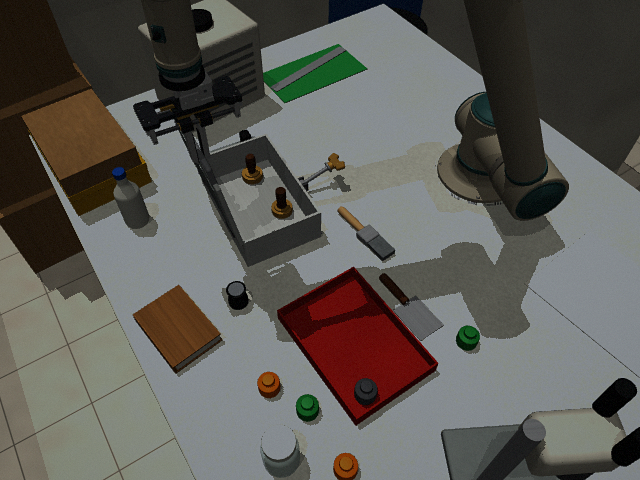

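The lid is open and leans past upright. Two seals show in the case, at (253,168) and (283,203).

Call:
play_rows --targets '[{"claw": 0.4,"dp": [0,0,0],"spin": 0},{"claw": 0.4,"dp": [0,0,0],"spin": 0},{"claw": 0.4,"dp": [0,0,0],"spin": 0},{"claw": 0.4,"dp": [0,0,-2],"spin": 0},{"claw": 0.4,"dp": [0,0,-5],"spin": 0},{"claw": 0.4,"dp": [0,-4,-6],"spin": 0},{"claw": 0.4,"dp": [2,-8,-6],"spin": 0},{"claw": 0.4,"dp": [6,-12,-6],"spin": 0},{"claw": 0.4,"dp": [10,-16,-6],"spin": 0},{"claw": 0.4,"dp": [14,-20,-6],"spin": 0}]'

```text
t: 22.2
tool_pos: [0.5226, -0.0102, 0.3578]
tcp_rot: [-2.321, -2.113, 0.003]
wrist_force: [1.7, 0.4, 0.7]
width: 0.0377
grasp_force: 0.0
```

Call:
play_rows --targets '[{"claw": 0.5,"dp": [4,-4,0],"spin": 0},{"claw": 0.5,"dp": [8,-6,0],"spin": 7},{"claw": 0.5,"dp": [12,-6,0],"spin": 14},{"claw": 0.5,"dp": [12,-6,0],"spin": 21},{"claw": 0.5,"dp": [12,-6,0],"spin": 28},{"claw": 0.5,"dp": [12,-6,0],"spin": 35},{"claw": 0.5,"dp": [12,-6,0],"spin": 42},{"claw": 0.5,"dp": [12,-6,0],"spin": 49},{"claw": 0.5,"dp": [12,-6,0],"spin": 49},{"claw": 0.5,"dp": [12,-6,0],"spin": 49}]'

```text
t: 23.03
tool_pos: [0.4759, 0.1138, 0.3582]
tcp_rot: [-2.989, -0.967, 0.004]
wrist_force: [0.1, 0.0, 0.5]
width: 0.0469
grasp_force: 0.0
```

```bash
cat > seals.py <<'E'
from h import *
st(); ms={}
for c in CM:
    im=arm.snapshot(c); cv2.imwrite(f'pics/{c}_l.png',im[:,:,::-1])
    ms[c]=[a for a in arm.masks_of('seal0',c) if a['p']>.2]
    for a in ms[c]: print(c,round(a['p'],2),a['extent'],cen(a).round(1),incase(atz(c,cen(a),.04)).round(3))
for a in ms['top']:
    for b in ms['scene']:
        t,r=tri({'top':cen(a),'scene':cen(b)})
        if r<3: print('pair',cen(a).round(),cen(b).round(),t.round(4),incase(t).round(4),round(r,2))
E
python3 seals.py; python3 -c "
import cv2
i=cv2.imread('pics/top_l.png')[180:360,330:530]
cv2.imwrite('pics/c5.png',cv2.resize(i,None,fx=3,fy=3))"
```

```text
t 23.0 tcp [0.4759 0.1138 0.3582] case [-0.0939  0.3104  0.3582] yaw 35.9 q6 1.04 w 0.0469 F [0.1 0.  0.5] g 0.0
scene 0.91 [242.2, 153.2, 14.4, 28.7] [251.8 171.6] [-0.021 -0.088  0.04 ]
scene 0.82 [273.1, 187.7, 22.5, 34.6] [281.2 204. ] [-0.04   0.046  0.04 ]
top 0.94 [383.0, 266.0, 27.8, 23.6] [395.7 276.2] [-0.046  0.045  0.04 ]
top 0.85 [446.1, 262.5, 27.5, 26.4] [459.5 273.8] [-0.029 -0.094  0.04 ]
pair [396. 276.] [281. 204.] [ 0.501  -0.1573  0.035 ] [-0.0439  0.0428  0.035 ] 0.89
pair [459. 274.] [252. 172.] [ 0.5045 -0.3005  0.0267] [-0.0271 -0.0994  0.0267] 0.73
```

View pics/c5.png

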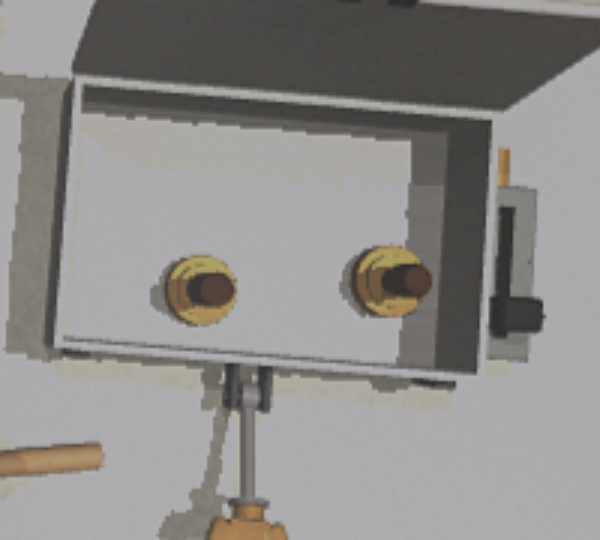

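The whole floor shows: only two seals, with bases at (397,277) and (460,274) and handle tops at (402.7,276) and (469,273.3).

```bash
python3 -c "
from h import *
for b,t in(((397,276.7),(402.7,276)),((460,274),(469,273.3))):
    p,q=atz('top',b,.022),atz('top',t,.081); print(p.round(4),q.round(4),incase(p).round(4),incase(q).round(4))
a=case((-.043,.044,0));st();to([.502,-.157,.2],-5.3);to([.502,-.157,.045],-5.3)"
```

```text
[ 0.4984 -0.1616  0.022 ] [ 0.4997 -0.1623  0.081 ] [-0.0461  0.0384  0.022 ] [-0.0447  0.0378  0.081 ]
[ 0.503  -0.3024  0.022 ] [ 0.504  -0.3022  0.081 ] [-0.0285 -0.1015  0.022 ] [-0.0275 -0.1012  0.081 ]
t 23.2 tcp [0.4765 0.1138 0.3587] case [-0.0932  0.3105  0.3587] yaw 35.8 q6 1.04 w 0.0469 F [-0.1 -0.2 -0.1] g 0.0
dp [-13.8  23.5  15.9] spin 41.1
dp [-13.7  23.5  31.4] spin 41.1
```

Call:
play_rows --targets '[{"claw": 0.6,"dp": [-14.3,23.75,5],"spin": 41},{"claw": 0.6,"dp": [-14.3,23.75,10],"spin": 41},{"claw": 0.6,"dp": [-14.3,23.75,15],"spin": 41},{"claw": 0.6,"dp": [-14.3,23.75,16],"spin": 41},{"claw": 0.6,"dp": [-14.3,23.75,18],"spin": 41},{"claw": 0.6,"dp": [-14.3,23.75,18],"spin": 41},{"claw": 0.6,"dp": [-14.3,23.75,18],"spin": 41},{"claw": 0.6,"dp": [-14.3,23.75,18],"spin": 41},{"claw": 0.6,"dp": [-14.3,23.75,18],"spin": 41},{"claw": 0.6,"dp": [-14.3,23.75,18],"spin": 41}]'

```text
t: 24.07
tool_pos: [0.498, -0.1635, 0.177]
tcp_rot: [-3.136, 0.149, 0.007]
wrist_force: [0.3, 0.4, 0.9]
width: 0.0569
grasp_force: 0.0
```

```bash
python3 seals.py; python3 -c "
from h import *
to([.4992,-.162,.045],-5.3)"
```

```text
t 24.1 tcp [ 0.498  -0.1635  0.177 ] case [-0.0463  0.0364  0.177 ] yaw -5.4 q6 1.22 w 0.0569 F [0.3 0.4 0.9] g 0.0
scene 0.95 [240.9, 152.6, 18.8, 30.9] [251.2 171. ] [-0.021 -0.091  0.04 ]
scene 0.61 [273.3, 185.8, 20.6, 36.0] [281.3 204.5] [-0.04   0.047  0.04 ]
scene 0.41 [300.8, 155.4, 44.4, 28.8] [326.8 167.4] [-0.196 -0.012  0.04 ]
scene 0.37 [239.3, 129.3, 11.8, 13.6] [244.2 135.1] [-0.058 -0.223  0.04 ]
dp [-0.1  0.  13.5] spin 0.1
```

Call:
play_rows --targets '[{"claw": 0.6,"dp": [0,0,3.5],"spin": 0},{"claw": 0.6,"dp": [0,0,7],"spin": 0},{"claw": 0.6,"dp": [0,0,10],"spin": 0},{"claw": 0.6,"dp": [0,0,13],"spin": 0},{"claw": 0.6,"dp": [0,0,13.2],"spin": 0},{"claw": 0,"dp": [0,0,13.2],"spin": 0},{"claw": 0,"dp": [0,0,13.2],"spin": 0},{"claw": 0,"dp": [0,0,13.2],"spin": 0},{"claw": 0,"dp": [0,0,13.2],"spin": 0},{"claw": 0,"dp": [0,0,13.2],"spin": 0}]' --force 20

```text
t: 25.1
tool_pos: [0.5004, -0.1625, 0.0487]
tcp_rot: [3.138, -0.146, 0.005]
wrist_force: [0.4, 3.9, 1.9]
width: 0.0264
grasp_force: 1.7
```

Call:
play_rows --targets '[{"claw": 0,"dp": [0,0,0],"spin": 0},{"claw": 0,"dp": [0,0,-1],"spin": 0},{"claw": 0,"dp": [0,0,-3],"spin": 0},{"claw": 0,"dp": [0,0,-6],"spin": 0},{"claw": 0,"dp": [0,0,-9],"spin": 0},{"claw": 0,"dp": [0,0,-12],"spin": 0},{"claw": 0,"dp": [0,0,-15],"spin": 0},{"claw": 0,"dp": [0,0,-15],"spin": 0},{"claw": 0,"dp": [0,0,-15],"spin": 0},{"claw": 0,"dp": [0,0,-15],"spin": 0}]'

```text
t: 25.93
tool_pos: [0.4978, -0.162, 0.1955]
tcp_rot: [-3.137, 0.145, 0.005]
wrist_force: [-0.0, -0.7, -3.8]
width: 0.0249
grasp_force: 20.0
```

```bash
python3 -c "
from h import *
st();to([.51,.15,.195],-5.3)
for a in see('seal0','scene',1): print(a['p'],a['extent'])"
```

```text
t 25.9 tcp [ 0.4978 -0.162   0.1955] case [-0.0466  0.0378  0.1955] yaw -5.3 q6 1.22 w 0.0249 F [-0.  -0.7 -3.8] g 20.0
dp [ -1.7 -31.2   0.1] spin -0.0
0.9 [243.4, 153.1, 16.8, 30.6]
0.7 [269.5, 140.9, 21.8, 36.3]
0.51 [239.3, 128.8, 7.1, 13.4]
```

Call:
play_rows --targets '[{"claw": 0,"dp": [0,-3,0],"spin": 0},{"claw": 0,"dp": [-0.5,-7,0],"spin": 0},{"claw": 0,"dp": [-1,-11,0],"spin": 0},{"claw": 0,"dp": [-1.7,-15,0],"spin": 0},{"claw": 0,"dp": [-1.7,-19,0],"spin": 0},{"claw": 0,"dp": [-1.7,-23,0],"spin": 0},{"claw": 0,"dp": [-1.7,-27,0],"spin": 0},{"claw": 0,"dp": [-1.7,-30,0],"spin": 0},{"claw": 0,"dp": [-1.7,-31.2,0],"spin": 0},{"claw": 0,"dp": [-1.7,-31.2,0],"spin": 0}]'

```text
t: 26.87
tool_pos: [0.5102, 0.1523, 0.195]
tcp_rot: [-3.138, 0.139, 0.006]
wrist_force: [0.8, -0.5, -3.8]
width: 0.0245
grasp_force: 20.0
```

Call:
play_rows --targets '[{"claw": 0,"dp": [0,0,3],"spin": 0},{"claw": 0,"dp": [0,0,6],"spin": 0},{"claw": 0,"dp": [0,0,9],"spin": 0},{"claw": 0,"dp": [0,0,11],"spin": 0},{"claw": 0,"dp": [0,0,12],"spin": 0},{"claw": 0,"dp": [0,0,13],"spin": 0},{"claw": 0,"dp": [0,0,13.5],"spin": 0},{"claw": 0,"dp": [0,0,14],"spin": 0},{"claw": 0,"dp": [0,0,14],"spin": 0},{"claw": 0,"dp": [0,0,14],"spin": 0}]'

```text
t: 27.7
tool_pos: [0.5118, 0.1497, 0.0576]
tcp_rot: [-3.138, 0.145, -0.002]
wrist_force: [-0.5, -0.4, -3.0]
width: 0.0247
grasp_force: 20.0
```

```bash
python3 -c "
from h import *
st()"
```

```text
t 27.7 tcp [0.5118 0.1497 0.0576] case [-0.0615  0.3495  0.0576] yaw -5.3 q6 1.82 w 0.0247 F [-0.5 -0.4 -3. ] g 20.0
```

Call:
play_rows --targets '[{"claw": 0,"dp": [0,0,0.3],"spin": 0},{"claw": 0,"dp": [0,0,0.5],"spin": 0},{"claw": 0,"dp": [0,0,0.7],"spin": 0},{"claw": 0,"dp": [0,0,0.8],"spin": 0},{"claw": 0,"dp": [0,0,0.9],"spin": 0},{"claw": 0,"dp": [0,0,1.0],"spin": 0},{"claw": 0,"dp": [0,0,1.0],"spin": 0},{"claw": 0,"dp": [0,0,1.0],"spin": 0},{"claw": 0,"dp": [0,0,1.0],"spin": 0},{"claw": 0,"dp": [0,0,1.0],"spin": 0}]'

```text
t: 28.53
tool_pos: [0.5111, 0.1497, 0.047]
tcp_rot: [3.138, -0.145, 0.0]
wrist_force: [-0.2, 0.6, -4.2]
width: 0.0246
grasp_force: 20.0
```

Call:
play_rows --targets '[{"claw": 0,"dp": [0,0,0.1],"spin": 0},{"claw": 0,"dp": [0,0,0.15],"spin": 0},{"claw": 0,"dp": [0,0,0.2],"spin": 0},{"claw": 0,"dp": [0,0,0.25],"spin": 0},{"claw": 0,"dp": [0,0,0.3],"spin": 0},{"claw": 0,"dp": [0,0,0.35],"spin": 0},{"claw": 0,"dp": [0,0,0.4],"spin": 0},{"claw": 0,"dp": [0,0,0.4],"spin": 0},{"claw": 0,"dp": [0,0,0.4],"spin": 0},{"claw": 0,"dp": [0,0,0.4],"spin": 0}]'

```text
t: 29.37
tool_pos: [0.5111, 0.1497, 0.0465]
tcp_rot: [-3.138, 0.145, -0.002]
wrist_force: [-6.3, 0.1, 20.3]
width: 0.0244
grasp_force: 20.0
```

Call:
play_rows --targets '[{"claw": 0,"dp": [0,0,-0.35],"spin": 0},{"claw": 0.2,"dp": [0,0,-0.35],"spin": 0},{"claw": 0.6,"dp": [0,0,-0.35],"spin": 0},{"claw": 0.6,"dp": [0,0,-0.35],"spin": 0},{"claw": 0.6,"dp": [0,0,-0.35],"spin": 0},{"claw": 0.6,"dp": [0,0,-3],"spin": 0},{"claw": 0.6,"dp": [0,0,-7],"spin": 0},{"claw": 0.6,"dp": [0,0,-11],"spin": 0},{"claw": 0.6,"dp": [0,0,-14],"spin": 0},{"claw": 0.6,"dp": [0,0,-14],"spin": 0}]'

```text
t: 30.2
tool_pos: [0.5157, 0.1505, 0.1895]
tcp_rot: [-3.136, 0.145, -0.021]
wrist_force: [1.0, 0.4, -0.3]
width: 0.0565
grasp_force: 0.0
```

```bash
python3 seals.py
```

```text
t 30.2 tcp [0.5157 0.1505 0.1895] case [-0.0577  0.3507  0.1895] yaw -5.3 q6 1.82 w 0.0565 F [ 1.   0.4 -0.3] g 0.0
scene 0.91 [338.4, 281.4, 25.6, 36.6] [350.5 299.4] [-0.055  0.357  0.04 ]
scene 0.8 [241.3, 149.5, 18.3, 35.0] [251.2 171.3] [-0.021 -0.09   0.04 ]
top 0.64 [444.9, 264.4, 29.4, 20.9] [459.2 273.6] [-0.028 -0.094  0.04 ]
pair [459. 274.] [251. 171.] [ 0.5056 -0.2996  0.0291] [-0.0261 -0.0984  0.0291] 1.06
```

Call:
play_rows --targets '[{"claw": 0.48,"dp": [0,4,0],"spin": 0},{"claw": 0.48,"dp": [0,8,0],"spin": 0},{"claw": 0.48,"dp": [1,12,0],"spin": 0},{"claw": 0.48,"dp": [2,16,0],"spin": 0},{"claw": 0.48,"dp": [3,20,0],"spin": 0},{"claw": 0.48,"dp": [3,24,0],"spin": 0},{"claw": 0.48,"dp": [3,28,0],"spin": 0},{"claw": 0.48,"dp": [3,32,0],"spin": 0},{"claw": 0.48,"dp": [3,36,0],"spin": 0},{"claw": 0.48,"dp": [3,40,0],"spin": 0}]'

```text
t: 31.23
tool_pos: [0.5024, -0.2526, 0.1805]
tcp_rot: [-3.136, 0.146, 0.006]
wrist_force: [-0.7, -0.4, -0.6]
width: 0.045
grasp_force: 0.0
```

Call:
play_rows --targets '[{"claw": 0.48,"dp": [0,4,0],"spin": 0},{"claw": 0.48,"dp": [0,5.2,0],"spin": 0},{"claw": 0.48,"dp": [0,5.2,0],"spin": 0},{"claw": 0.48,"dp": [0,5.2,0],"spin": 0},{"claw": 0.48,"dp": [0,5.2,0],"spin": 0},{"claw": 0.48,"dp": [0,5.2,2],"spin": 0},{"claw": 0.48,"dp": [0,5.2,4],"spin": 0},{"claw": 0.48,"dp": [0,5.2,5],"spin": 0},{"claw": 0.48,"dp": [0,5.2,5],"spin": 0},{"claw": 0.48,"dp": [0,5.2,5],"spin": 0}]'

```text
t: 32.07
tool_pos: [0.4993, -0.3016, 0.1329]
tcp_rot: [-3.138, 0.143, 0.001]
wrist_force: [-0.6, -0.2, -0.1]
width: 0.0456
grasp_force: 0.0
```

```bash
python3 seals.py; python3 -c "
from h import *
to([.5035,-.3023,.047],-5.3)"
```

```text
t 32.1 tcp [ 0.4993 -0.3016  0.1329] case [-0.0322 -0.101   0.1329] yaw -5.2 q6 1.0 w 0.0456 F [-0.6 -0.2 -0.1] g 0.0
scene 0.8 [239.3, 151.5, 19.8, 32.2] [251.2 170.7] [-0.021 -0.092  0.04 ]
scene 0.64 [340.7, 282.1, 21.4, 34.5] [350.7 299.1] [-0.056  0.356  0.04 ]
top 0.94 [246.6, 261.9, 22.6, 24.2] [256.4 273.1] [-0.064  0.348  0.04 ]
pair [256. 273.] [351. 299.] [0.5105 0.1489 0.0238] [-0.0627  0.3486  0.0238] 0.65
dp [ 0.3 -0.1  8.7] spin 0.0
```

Call:
play_rows --targets '[{"claw": 0.48,"dp": [0.4,0,0],"spin": 0},{"claw": 0.48,"dp": [0.4,0,2],"spin": 0},{"claw": 0.48,"dp": [0.4,0,4],"spin": 0},{"claw": 0.48,"dp": [0.4,0,6],"spin": 0},{"claw": 0.48,"dp": [0.4,0,8],"spin": 0},{"claw": 0.48,"dp": [0.4,0,8.7],"spin": 0},{"claw": 0.48,"dp": [0.4,0,8.7],"spin": 0},{"claw": 0,"dp": [0.4,0,8.7],"spin": 0},{"claw": 0,"dp": [0.4,0,8.7],"spin": 0},{"claw": 0,"dp": [0.4,0,8.7],"spin": 0}]'

```text
t: 33.1
tool_pos: [0.5042, -0.3041, 0.0474]
tcp_rot: [3.137, -0.145, 0.004]
wrist_force: [-0.2, 1.8, 2.7]
width: 0.0287
grasp_force: 1.5
```

Call:
play_rows --targets '[{"claw": 0,"dp": [0,0,0],"spin": 0},{"claw": 0,"dp": [0,0,0],"spin": 0},{"claw": 0,"dp": [0,0,-1],"spin": 0},{"claw": 0,"dp": [0,0,-3],"spin": 0},{"claw": 0,"dp": [0,0,-6],"spin": 0},{"claw": 0,"dp": [0,0,-9],"spin": 0},{"claw": 0,"dp": [0,0,-12],"spin": 0},{"claw": 0,"dp": [0,0,-15],"spin": 0},{"claw": 0,"dp": [0,0,-15],"spin": 0},{"claw": 0,"dp": [0,0,-15],"spin": 0}]'

```text
t: 33.93
tool_pos: [0.5037, -0.3041, 0.1975]
tcp_rot: [3.136, -0.145, 0.004]
wrist_force: [-0.2, -0.3, -4.7]
width: 0.0248
grasp_force: 20.0
```

```bash
python3 seals.py; python3 -c "
from h import *
to([.51,.24,.195],-5.3)"
```

```text
t 33.9 tcp [ 0.5037 -0.3041  0.1975] case [-0.0276 -0.1031  0.1975] yaw -5.3 q6 1.0 w 0.0248 F [-0.2 -0.3 -4.7] g 20.0
scene 0.74 [327.0, 153.3, 18.8, 19.0] [335.2 162.4] [-0.224 -0.018  0.04 ]
scene 0.62 [339.4, 282.1, 24.5, 32.8] [350.9 299.4] [-0.056  0.357  0.04 ]
scene 0.58 [236.3, 111.4, 18.5, 27.5] [245.1 128.9] [-0.07  -0.245  0.04 ]
dp [ -4.2 -54.1  -0. ] spin 0.0
```

Call:
play_rows --targets '[{"claw": 0,"dp": [0,-3,0],"spin": 0},{"claw": 0,"dp": [0,-7,0],"spin": 0},{"claw": 0,"dp": [0,-11,0],"spin": 0},{"claw": 0,"dp": [-1,-15,0],"spin": 0},{"claw": 0,"dp": [-1.5,-19,0],"spin": 0},{"claw": 0,"dp": [-2,-23,0],"spin": 0},{"claw": 0,"dp": [-2.5,-27,0],"spin": 0},{"claw": 0,"dp": [-3,-31,0],"spin": 0},{"claw": 0,"dp": [-3.5,-35,0],"spin": 0},{"claw": 0,"dp": [-4.2,-39,0],"spin": 0}]'

```text
t: 34.97
tool_pos: [0.4963, 0.0905, 0.1943]
tcp_rot: [3.138, -0.146, -0.004]
wrist_force: [1.2, 0.4, -4.2]
width: 0.0246
grasp_force: 20.0
```

Call:
play_rows --targets '[{"claw": 0,"dp": [0,-4,0],"spin": 0},{"claw": 0,"dp": [0,-8,0],"spin": 0},{"claw": 0,"dp": [0,-12,0],"spin": 0},{"claw": 0,"dp": [0,-15,0],"spin": 0},{"claw": 0,"dp": [0,-15.1,0],"spin": 0},{"claw": 0,"dp": [0,-15.1,0],"spin": 0},{"claw": 0,"dp": [0,-15.1,3],"spin": 0},{"claw": 0,"dp": [0,-15.1,6],"spin": 0},{"claw": 0,"dp": [0,-15.1,9],"spin": 0},{"claw": 0,"dp": [0,-15.1,10],"spin": 0}]'

```text
t: 35.8
tool_pos: [0.5073, 0.2363, 0.091]
tcp_rot: [3.134, -0.147, -0.015]
wrist_force: [-2.7, -0.8, -3.2]
width: 0.0246
grasp_force: 20.0
```

Call:
play_rows --targets '[{"claw": 0,"dp": [0,0,1],"spin": 0},{"claw": 0,"dp": [0,0,2],"spin": 0},{"claw": 0,"dp": [0,0,3],"spin": 0},{"claw": 0,"dp": [0,0,3.5],"spin": 0},{"claw": 0,"dp": [0,0,4],"spin": 0},{"claw": 0,"dp": [0,0,4.2],"spin": 0},{"claw": 0,"dp": [0,0,4.4],"spin": 0},{"claw": 0,"dp": [0,0,4.6],"spin": 0},{"claw": 0,"dp": [0,0,4.6],"spin": 0},{"claw": 0,"dp": [0,0,4.6],"spin": 0}]'

```text
t: 36.63
tool_pos: [0.5115, 0.2392, 0.0502]
tcp_rot: [-3.138, 0.145, -0.001]
wrist_force: [0.6, 0.4, -3.4]
width: 0.0247
grasp_force: 20.0
```

```bash
python3 -c "
from h import *
st()"
```

```text
t 36.6 tcp [0.5115 0.2392 0.0502] case [-0.07    0.4386  0.0502] yaw -5.3 q6 1.98 w 0.0247 F [ 0.6  0.4 -3.4] g 20.0
```

Call:
play_rows --targets '[{"claw": 0,"dp": [0,0,0.1],"spin": 0},{"claw": 0,"dp": [0,0,0.2],"spin": 0},{"claw": 0,"dp": [0,0,0.3],"spin": 0},{"claw": 0,"dp": [0,0,0.4],"spin": 0},{"claw": 0,"dp": [0,0,0.5],"spin": 0},{"claw": 0,"dp": [0,0,0.55],"spin": 0},{"claw": 0,"dp": [0,0,0.6],"spin": 0},{"claw": 0,"dp": [0,0,0.6],"spin": 0},{"claw": 0,"dp": [0,0,0.6],"spin": 0},{"claw": 0,"dp": [0,0,0.6],"spin": 0}]'

```text
t: 37.47
tool_pos: [0.5113, 0.2391, 0.0453]
tcp_rot: [-3.138, 0.145, -0.001]
wrist_force: [-2.8, -0.2, 6.0]
width: 0.0247
grasp_force: 20.0
```

Call:
play_rows --targets '[{"claw": 0,"dp": [0,0,-0.1],"spin": 0},{"claw": 0.2,"dp": [0,0,-0.1],"spin": 0},{"claw": 0.6,"dp": [0,0,-0.1],"spin": 0},{"claw": 0.6,"dp": [0,0,-0.1],"spin": 0},{"claw": 0.6,"dp": [0,0,-0.1],"spin": 0},{"claw": 0.6,"dp": [0,0,-3],"spin": 0},{"claw": 0.6,"dp": [0,0,-7],"spin": 0},{"claw": 0.6,"dp": [0,0,-11],"spin": 0},{"claw": 0.6,"dp": [0,0,-15],"spin": 0},{"claw": 0.6,"dp": [0,0,-19],"spin": 0}]'

```text
t: 38.3
tool_pos: [0.5111, 0.239, 0.2359]
tcp_rot: [3.138, -0.145, 0.0]
wrist_force: [0.3, 0.3, -0.3]
width: 0.0563
grasp_force: 0.0
```

Call:
play_rows --targets '[{"claw": 0.4,"dp": [-1,3,-4],"spin": -7},{"claw": 0.4,"dp": [-2,6,-8],"spin": -14},{"claw": 0.4,"dp": [-3,9,-12],"spin": -21},{"claw": 0.4,"dp": [-3,12,-12],"spin": -28},{"claw": 0.4,"dp": [-3,15,-12],"spin": -35},{"claw": 0.4,"dp": [-3,15,-12],"spin": -42},{"claw": 0.4,"dp": [-3,15,-12],"spin": -49},{"claw": 0.4,"dp": [-3,15,-12],"spin": -56},{"claw": 0.4,"dp": [-3,15,-12],"spin": -63},{"claw": 0.4,"dp": [-3,15,-12],"spin": -70}]'

```text
t: 39.13
tool_pos: [0.4677, 0.0923, 0.354]
tcp_rot: [2.653, 1.683, 0.0]
wrist_force: [0.0, -0.8, -0.1]
width: 0.0375
grasp_force: 0.0
```

```bash
python3 seals.py; python3 -c "
from h import *
to([.6824,-.1336,.36],84.7)
for c in CM:
  for a in see('weight',c)[:4]: print(c,a['p'],cen(a))"
```

```text
t 39.1 tcp [0.4677 0.0923 0.354 ] case [-0.1001  0.2882  0.354 ] yaw 64.8 q6 0.49 w 0.0375 F [ 0.  -0.8 -0.1] g 0.0
scene 0.97 [343.7, 279.1, 20.4, 36.8] [350.9 299.5] [-0.056  0.357  0.04 ]
scene 0.69 [364.3, 310.9, 20.8, 37.8] [375.1 331.8] [-0.061  0.447  0.04 ]
top 0.7 [206.6, 259.9, 22.7, 8.6] [216.5 265.2] [-0.054  0.435  0.04 ]
pair [216. 265.] [375. 332.] [0.5221 0.2397 0.0304] [-0.0595  0.4401  0.0304] 2.73
dp [-11.   29.2  -0.6] spin -20.4
scene 0.87 [345.09703947 466.41282895]
scene 0.85 [467.43064182 337.58178054]
scene 0.8 [307.05152672 407.39694656]
scene 0.59 [364.95228628 391.09741551]
top 0.85 [190.32020997 182.00262467]
top 0.81 [173.58433735 231.25301205]
top 0.78 [132.5926893  182.06527415]
top 0.7 [225.8847352  164.58566978]
```

View pics/scene_l.png

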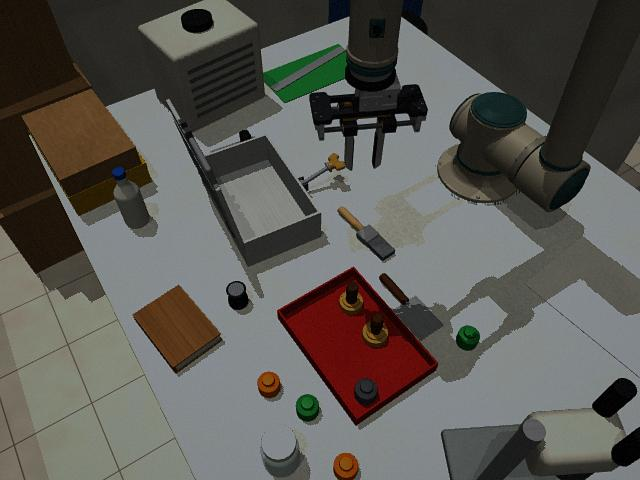

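The case is empty, and both seals stand in the tray at (351,300) and (375,332) beside the weight at (366,391). Now the lid.

Call:
play_rows --targets '[{"claw": 0.4,"dp": [-2,4,-1],"spin": -7},{"claw": 0.4,"dp": [-4,8,-1],"spin": -14},{"claw": 0.4,"dp": [-6,12,-1],"spin": -20.4},{"claw": 0.4,"dp": [-8,16,-1],"spin": -20.4},{"claw": 0.4,"dp": [-10,20,-1],"spin": -20.4},{"claw": 0.4,"dp": [-11,24,-1],"spin": -20.4},{"claw": 0.4,"dp": [-11,27,-1],"spin": -20.4},{"claw": 0.4,"dp": [-11,29.2,-1],"spin": -20.4},{"claw": 0.4,"dp": [-11,29.2,-1],"spin": -20.4},{"claw": 0.4,"dp": [-11,29.2,-1],"spin": -20.4}]'

```text
t: 40.27
tool_pos: [0.6845, -0.1335, 0.3615]
tcp_rot: [-2.319, -2.115, 0.003]
wrist_force: [-1.3, 0.1, -0.4]
width: 0.0379
grasp_force: 0.0
```

Call:
play_rows --targets '[{"claw": 0.4,"dp": [0,0,0],"spin": 0},{"claw": 0.4,"dp": [0,0,0],"spin": 0},{"claw": 0.4,"dp": [0,0,0],"spin": 0},{"claw": 0.4,"dp": [0,0,0],"spin": 0},{"claw": 0.4,"dp": [0,0,0],"spin": 0},{"claw": 0.4,"dp": [0,0,0],"spin": 0},{"claw": 0.4,"dp": [0,0,0],"spin": 0},{"claw": 0.4,"dp": [0,0,0],"spin": 0},{"claw": 0.4,"dp": [0,0,0],"spin": 0},{"claw": 0.4,"dp": [0,0,0],"spin": 0}]'

```text
t: 41.1
tool_pos: [0.6836, -0.1327, 0.3639]
tcp_rot: [-2.319, -2.119, 0.0]
wrist_force: [-0.6, 0.6, -0.1]
width: 0.0374
grasp_force: 0.0
```

```bash
python3 -c "
from h import *
st();to([.6815,-.1336,.302],84.7)"
```

```text
t 41.1 tcp [ 0.6836 -0.1327  0.3639] case [0.1357 0.0842 0.3639] yaw 84.8 q6 -0.2 w 0.0374 F [-0.6  0.6 -0.1] g 0.0
dp [-0.1 -0.2  6.2] spin 0.1
```

Call:
play_rows --targets '[{"claw": 0.4,"dp": [0,-0.2,2],"spin": 0},{"claw": 0.4,"dp": [0,-0.2,4],"spin": 0},{"claw": 0.4,"dp": [0,-0.2,6.2],"spin": 0},{"claw": 0.4,"dp": [0,-0.2,6.2],"spin": 0},{"claw": 0,"dp": [0,-0.2,6.2],"spin": 0},{"claw": 0,"dp": [0,-0.2,6.2],"spin": 0},{"claw": 0,"dp": [0,-0.2,6.2],"spin": 0},{"claw": 0,"dp": [0,-0.2,6.2],"spin": 0},{"claw": 0,"dp": [0,-0.2,6.2],"spin": 0},{"claw": 0,"dp": [0,-0.2,6.2],"spin": 0}]' --force 30

```text
t: 41.93
tool_pos: [0.6824, -0.1326, 0.3036]
tcp_rot: [2.317, 2.117, 0.003]
wrist_force: [0.4, 0.1, 3.5]
width: 0.0112
grasp_force: 30.0
```

```bash
python3 -c "
from h import *
st()"
```

```text
t 41.9 tcp [ 0.6824 -0.1326  0.3036] case [0.1345 0.0841 0.3036] yaw 84.9 q6 -0.2 w 0.0112 F [0.4 0.1 3.5] g 30.0
```

Call:
play_rows --targets '[{"claw": 0,"dp": [0,-0.8,-0.1],"spin": 0},{"claw": 0,"dp": [0,-2,-0.25],"spin": 0},{"claw": 0,"dp": [0,-3.35,-0.3],"spin": 0},{"claw": 0,"dp": [0,-5.35,-0.25],"spin": 0},{"claw": 0,"dp": [0,-7.35,-0.05],"spin": 0},{"claw": 0,"dp": [0,-9.3,0.35],"spin": 0},{"claw": 0,"dp": [0,-11.15,0.9],"spin": 0},{"claw": 0,"dp": [0,-13,1.6],"spin": 0},{"claw": 0,"dp": [0,-14.8,2.5],"spin": 0},{"claw": 0,"dp": [0,-14.8,2.5],"spin": 0}]'

```text
t: 42.77
tool_pos: [0.5305, -0.118, 0.276]
tcp_rot: [-2.317, -2.117, 0.003]
wrist_force: [-2.6, 1.6, -3.3]
width: 0.0109
grasp_force: 30.0
```

Call:
play_rows --targets '[{"claw": 0,"dp": [0,-1.7,1.05],"spin": 0},{"claw": 0,"dp": [0,-3.35,2.2],"spin": 0},{"claw": 0,"dp": [0,-4.85,3.5],"spin": 0},{"claw": 0,"dp": [0,-6.2,4.95],"spin": 0},{"claw": 0,"dp": [0,-7.45,6.5],"spin": 0},{"claw": 0,"dp": [0,-8.55,8.15],"spin": 0},{"claw": 0,"dp": [0,-8.55,8.15],"spin": 0},{"claw": 0,"dp": [0,-8.55,8.15],"spin": 0},{"claw": 0,"dp": [0,-8.55,8.15],"spin": 0},{"claw": 0,"dp": [0,-8.55,8.15],"spin": 0}]'

```text
t: 43.6
tool_pos: [0.4498, -0.1105, 0.195]
tcp_rot: [-2.318, -2.118, -0.002]
wrist_force: [3.9, 4.2, -7.4]
width: 0.0111
grasp_force: 30.0
```

```bash
python3 -c "
from h import *
st();to(case((-.1325,.084,.087)))"
```

```text
t 43.6 tcp [ 0.4498 -0.1105  0.195 ] case [-0.0992  0.0847  0.195 ] yaw 84.8 q6 -0.3 w 0.0111 F [ 3.9  4.2 -7.4] g 30.0
dp [-0.1 -3.3 10.8] spin 0
```

Call:
play_rows --targets '[{"claw": 0,"dp": [0,-0.95,1.75],"spin": 0},{"claw": 0,"dp": [0,-1.75,3.55],"spin": 0},{"claw": 0,"dp": [0,-2.35,5.4],"spin": 0},{"claw": 0,"dp": [0,-2.85,7.3],"spin": 0},{"claw": 0,"dp": [0,-3.1,9.0],"spin": 0},{"claw": 0,"dp": [0,-3.2,10.0],"spin": 0},{"claw": 0,"dp": [0,-3.3,10.6],"spin": 0},{"claw": 0,"dp": [0,-3.3,11.0],"spin": 0},{"claw": 0,"dp": [0,-3.3,11.3],"spin": 0},{"claw": 0,"dp": [0,-3.3,11.4],"spin": 0}]'

```text
t: 44.43
tool_pos: [0.4184, -0.1083, 0.0838]
tcp_rot: [2.319, 2.118, 0.004]
wrist_force: [-0.6, 6.5, 20.1]
width: 0.0112
grasp_force: 30.0
```

Call:
play_rows --targets '[{"claw": 0,"dp": [0,0,0.1],"spin": 0},{"claw": 0,"dp": [0,0,0.2],"spin": 0},{"claw": 0,"dp": [0,0,0.2],"spin": 0},{"claw": 0,"dp": [0,0,0.2],"spin": 0},{"claw": 0,"dp": [0,0,0.2],"spin": 0},{"claw": 0,"dp": [0,0,0.2],"spin": 0},{"claw": 0,"dp": [0,0,0.2],"spin": 0},{"claw": 0,"dp": [0,0,0.2],"spin": 0},{"claw": 0,"dp": [0,0,0.2],"spin": 0},{"claw": 0,"dp": [0,0,0.2],"spin": 0}]'

```text
t: 45.27
tool_pos: [0.4184, -0.1083, 0.0836]
tcp_rot: [2.318, 2.117, 0.005]
wrist_force: [-3.3, 7.5, 25.8]
width: 0.011
grasp_force: 30.0
```

```bash
python3 -c "
from h import *
st()"
```

```text
t 45.3 tcp [ 0.4184 -0.1083  0.0836] case [-0.1306  0.084   0.0836] yaw 84.8 q6 -0.33 w 0.011 F [-3.3  7.5 25.8] g 30.0
```

Call:
play_rows --targets '[{"claw": 0,"dp": [0,0,-0.2],"spin": 0},{"claw": 0.3,"dp": [0,0,-0.2],"spin": 0},{"claw": 0.3,"dp": [0,0,-0.2],"spin": 0},{"claw": 0.3,"dp": [0,0,-0.2],"spin": 0},{"claw": 0.3,"dp": [0,0,-0.2],"spin": 0},{"claw": 0.3,"dp": [0,0,-3],"spin": 0},{"claw": 0.3,"dp": [0,0,-7],"spin": 0},{"claw": 0.3,"dp": [0,0,-11],"spin": 0},{"claw": 0.3,"dp": [0,0,-15],"spin": 0},{"claw": 0.3,"dp": [0,-3,-19],"spin": 0}]'

```text
t: 46.1
tool_pos: [0.3947, -0.1078, 0.2654]
tcp_rot: [2.315, 2.117, 0.003]
wrist_force: [0.6, -0.5, 1.0]
width: 0.0284
grasp_force: 0.0
```

Call:
play_rows --targets '[{"claw": 0.3,"dp": [0,-2,0],"spin": 0},{"claw": 0.3,"dp": [3,-4,0],"spin": 0},{"claw": 0.3,"dp": [7,-6,0],"spin": 0},{"claw": 0.3,"dp": [11,-8,0],"spin": 0},{"claw": 0.3,"dp": [15,-8,0],"spin": 0},{"claw": 0.3,"dp": [19,-8,0],"spin": 0},{"claw": 0.3,"dp": [23,-8,0],"spin": 0},{"claw": 0.3,"dp": [23,-8,0],"spin": 0},{"claw": 0.3,"dp": [23,-8,0],"spin": 0},{"claw": 0.3,"dp": [23,-8,0],"spin": 0}]'

```text
t: 46.93
tool_pos: [0.332, 0.1295, 0.2625]
tcp_rot: [2.317, 2.121, -0.003]
wrist_force: [-0.0, -0.3, -0.4]
width: 0.028
grasp_force: 0.0
```

```bash
python3 seals.py; python3 -c "
from h import *
for t in('weight','loupe','brush','spatula','vent_slide'):
  for c in CM:
    for a in see(t,c)[:2]: print(t,c,round(a['p'],2),a['extent'],cen(a).round(1))"
```

```text
t 46.9 tcp [0.332  0.1295 0.2625] case [-0.2386  0.3128  0.2625] yaw 84.9 q6 0.27 w 0.028 F [-0.  -0.3 -0.4] g 0.0
scene 0.89 [362.0, 312.2, 24.7, 35.5] [375.2 331.4] [-0.062  0.446  0.04 ]
scene 0.8 [340.9, 280.9, 22.5, 34.5] [350.7 299.8] [-0.055  0.358  0.04 ]
top 0.86 [204.2, 261.9, 26.9, 24.2] [216.7 272.7] [-0.07   0.433  0.04 ]
top 0.85 [243.8, 263.3, 27.0, 22.2] [257.  273.2] [-0.064  0.346  0.04 ]
top 0.53 [346.8, 204.8, 155.5, 121.5] [421.5 259.6] [-0.005 -0.009  0.04 ]
pair [217. 273.] [375. 331.] [0.5116 0.2376 0.0184] [-0.0698  0.437   0.0184] 0.24
pair [257. 273.] [351. 300.] [0.5101 0.1481 0.0193] [-0.063   0.3477  0.0193] 0.55
weight scene 0.96 [452.9, 326.8, 31.2, 26.3] [467.3 337.8]
weight scene 0.81 [295.1, 394.2, 23.4, 29.2] [307.  407.3]
weight top 0.89 [215.2, 154.6, 20.2, 24.5] [226.  164.8]
weight top 0.88 [156.3, 329.2, 21.2, 23.9] [164.6 343.3]
loupe scene 0.67 [224.4, 282.2, 22.5, 30.9] [236.7 294.8]
loupe scene 0.47 [193.3, 127.3, 139.9, 118.2] [260.7 185.3]
loupe top 0.83 [310.4, 169.1, 18.9, 25.7] [319.7 181.8]
brush scene 0.76 [334.4, 209.3, 57.5, 49.0] [368.2 236.1]
brush top 0.88 [281.6, 326.9, 83.8, 23.4] [315.7 336. ]
brush top 0.18 [162.0, 222.0, 23.2, 23.0] [173.9 231. ]
spatula scene 0.59 [378.4, 275.3, 64.0, 62.6] [412.4 311.2]
spatula top 0.95 [188.6, 308.4, 77.2, 24.2] [219.5 319.1]
vent_slide scene 0.5 [239.2, 128.5, 10.0, 9.8] [243.5 133.5]
```

View pics/scene_l.png

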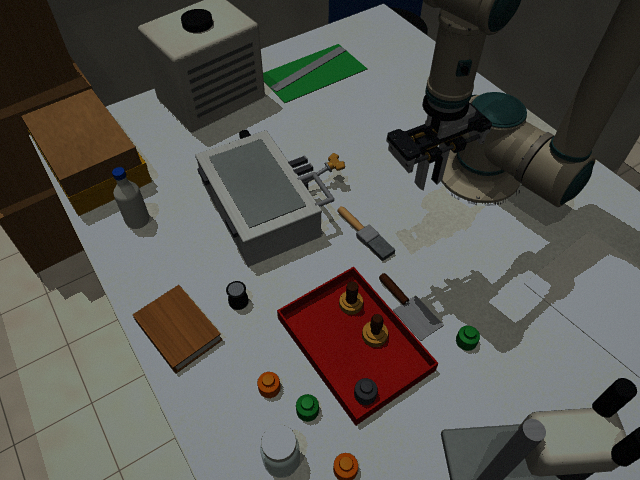

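View pics/top_l.png

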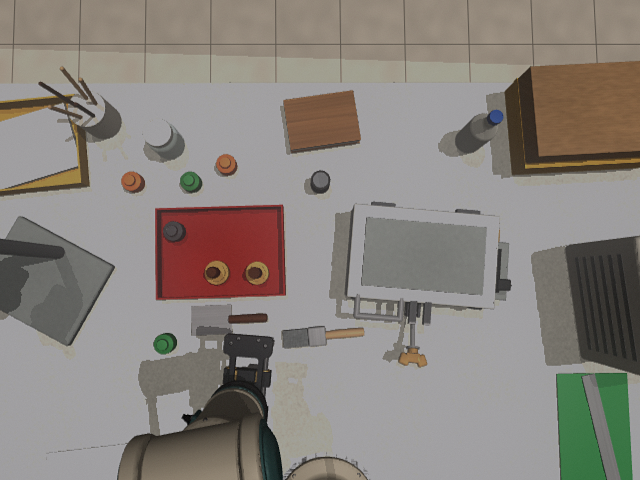

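Both views show the lid shut, the bolt hanging out and the vent knob home. Both seals stand in the tray at (217,273) and (257,273) with the weight at (174,231), and the brush, spatula and loupe are unmoved.

```bash
python3 -c "
from workcell import arm
print(arm.close_job())"
```

```text
the job is handed in; nothing more can be done
None
```

The job is done and handed in: I vented the case, swung the bolt out, stood both seals that were present upright in the tray and shut the lid; the weight, brush, spatula and loupe stayed in place.

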